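Load the punch and latch the guard gate

TASK

Stand the steel punch upright on its flange in the round locating hole inside the small open-topped guard, let go of it, and then push the guard's gate shut until its sprung tongue rides over the strike pin and snaps in, so that the gate stays shut by itself. Push with feeling: never press on the gate with more than 20 N.

Things in the scene. Friction and masses are not known exactly. Their poses are not given: they have to be found in the camera images.
- punch: Loose steel punch, 64 mm tall, 0.2 to 0.45 kg, standing upright on the bench between the guard and the big open carton: a round flange 40 mm across and 17 mm thick at the bottom, above it a round shank 24 mm across (grip the shank). Origin: centre of the flange's underside; z up along the shank. The carton's walls, 75 to 130 mm to its left, are 245 mm high; the tall press stands at the far left.
- station: The guard: a fixed dark base plate 148 x 158 x 8 mm with low grey walls at y = -68, y = +78 and x = +53 mm and a gate at x = -50 mm, open at the top; walls and gate end 66 mm and corner posts 68 mm above the bench. Origin: on the bench under the locating hole; x points straight in from the gate to the back wall, y along the shut gate from its hinge to its free edge, z up.
- nest (a point): Centre of the floor of the locating hole in the middle of the guard, 8 mm above the bench; the punch stands on this floor. The hole is 46 mm across, in a 62 mm square steel pad 7 mm thick, with a chamfered mouth. Axes as for station. A buffer block beside it (from y = +45 mm) ends 34 mm above the bench.
- gate_hinge (a point): Point on the vertical hinge axis of the gate, 45 mm above the bench, at the right end of the guard's front as seen from the robot; at x = -50, y = -58 mm from the nest. Axes as for station; the gate at 0 rad runs from here along +y.
- gate_push (a point): Where to push: a point on the outer face of the gate, 75 mm from the hinge axis and 45 mm above the bench. It moves with the gate. Axes: x is the gate's inward normal (the way to push), y points along the gate to its free edge, z up. The gate is a grey plate 6 mm thick, 110 mm long, from 18 to 66 mm above the bench.
- gate (a joint): Angle of the gate about its hinge, rad; 0 = square across the guard's front, positive = swung open outwards. A light spring holds it open near 0.85 rad and swings it open again (1 to 2 N at gate_push) unless the tongue has snapped in. The strike slides in a slot and is set anew each time, so the latched angle is somewhere from -0.16 to +0.16 and is not told: it must be felt.
- gate_edge (a point): Middle of the gate's free edge, where the sprung tongue (sloped on its inner side) stands out 10 mm; the strike is an upright pin 8 mm across. At gate_push the tongue takes some 6 N, rising to 11 N, to ride over the pin; at the snap the gate meets a rubber buffer, about 8 N per mm there. A push that ends at 13 to 17 N is right. The latch case on the last 22 mm stands 4 mm proud outside.
Not all that is in view belongs to the job. Leave any brown look-alike of the punch alone.

How it is judged:
By the outcome, as a careful person would: the job done as asked, in the order asked, and still so for the second after the job is handed in, with the robot touching nothing.
It also fails if it takes over 64 s, if anything falls off the work surface, if the arm or the gripper's body presses on something with over 40 N, if the wrist force passes 120 N, or if a joint passes its speed limit or range.

ROBOT

A 6-joint arm with a two-finger parallel gripper is mounted at the origin on a cart in front of the work surface, level with it; the furniture and walls round the work are solid. World frame = base frame: x ahead of the robot, y to its left, z up, the work surface at z = 0. Lengths are in m, angles in degrees, forces in N, time in s.
With the tool pointing down it reaches from about 0.25 to 0.725 m from the base axis. Payload 9.7 kg.
Tool frame: the origin (TCP) lies at the centre of the arm's flange, where the gripper is bolted on; the fingertips stand 173 mm ahead of it and the grasp point (between the pads) lies bot.grip_depth ahead of it (bot.grip_depth is the distance from the TCP to the grasp point, in m); z points along the fingers, y is the direction in which the jaws open and shut (so a half turn about z gives the same grasp; the last joint's range is limited). The gripper opens to 85 mm and grips with 20 to 120 N. Pads are 22 mm wide; open, the fingers measure 114 mm over their backs; the gripper's body (76 mm by 85 mm) begins 54 mm behind the grasp point. The pads swing forward as they close: fully open they stand 13 mm farther back than shut.
Start: joints at [70.073, 4.979, 10.078, 95.1, 0, 90], TCP at [0.187, 0.517, 0.405] pointing down, gripper open.
Joint ranges: [-179.16, 179.16], [-48.56, 103.87], [-65.8, 70.77], [-126.05, 130.52], [-82.76, 87.17], [-180, 180]. Speed limits (degrees/s): [127.2, 127.2, 147.25, 180, 180, 180].

INTERFACE

Orientations are given as [roll, pitch, yaw] about the fixed x, y, z axes, in that order (R = Rz(yaw) Ry(pitch) Rx(roll)).
In Python, from workcell import status, viewer, bot gives the robot as it stands. The module is installed in compiled form; this text tells all that it offers.
- The arm moves only by the tool move_arm, never from a script. Its argument "commands" is a list of rows, each an object with "claw": the gripper's target within -1 to 1 (fully open at 1, half-way at 0, shut at -1); "travel": the shift along the tool's x, y, z in cm, a list of three; "turn": the turn about the tool's z in degrees. A call has 1 to 5 rows; each row shifts and turns the commanded pose from where the row before left it, along the tool's axes as they then stand; what a row does not reach is not made up. A row lasts 1/12 s, in which the tool goes at most 41.7 mm and 7.16 degrees, less where a joint would pass 70% of its speed; a pose out of reach is approached as far as the arm can. A call is refused whole if a number of a shift passes 4.17 or a number of a turn 7.16, either way. A call with a gripper value outside its range is refused whole. The fingers move at their own pace and stop on an object; "squeeze" is the grip in N (left out, the last holds). Time passes only in rows, so rows that do not move let the fingers close. It gives the time, the measured TCP pose, the force and the opening at its end, in the units of the state.
- status.get_obs(): the state, without advancing time (a new reading comes with each control period).
- viewer.camera(name): name is "scene" or "top" or "wrist"; returns the picture (420x560x3 uint8, blue, green, red); there is no depth.
- viewer.camera_params(name): a dict with "camera_matrix" (3x3 intrinsics, pixels), "xyz" and "rotation" of the camera in the world. Camera axes: x right, y up, looking along -z (the intrinsics and any distortion apply to the point x, -y, -z); pixel columns grow to the right and rows downward; lengths in m; the calibration is good to about 2 mm. The wrist camera is an equidistant fisheye: a pixel r from the principal point sees the ray r / f radians off the axis. A picture is of the moment at which its call begins: read the wrist's pose just before it. camera_params takes no time and is no camera call; for the wrist camera it gives the pose at the moment of the call.
- bot.job_done(): hands the job in, once; it reports no verdict.
The state is a dict: "time": time; "q": joint angles; "qd": joint speeds; "joint_efforts": joint torques, N m; "ee_pos": TCP position; "tcp_rot": TCP orientation; "wrist_force": force on the tool from outside, world axes, zero at the start; "torque": the same for the moment, N m; "opening": finger opening in m.
Only numpy, scipy, OpenCV 4.12 (cv2) and the standard library are available. Lean on these libraries where they do the work, as an engineer would, in place of code of your own. Each camera call takes 0.05 s, during which the arm holds its last target.

## Working session

There is one attempt and no reset: what is moved stays moved. The work goes in short steps, Python scripts to look and compute and a tool call to move; the robot and the scene stay as the last step left them, time stands still between calls to the robot, and variables do not carry over. Pictures are saved under pics/ and viewed, and the job is handed in when it is done.

Besides the shell and the picture viewer there is one more tool, called as name([rows], argument=value, ...), one row to a line, values as JSON. move_arm: Moves the arm, as the interface text tells. Its arguments: {"type":"object","properties":{"commands":{"type":"array"},"squeeze":{"type":"number"}},"required":["commands"]}

```bash
mkdir -p pics
cat > h.py <<'E'
import numpy as np, cv2
from workcell import status, viewer, bot
def snap(n,fn):
    p=viewer.camera_params(n); im=viewer.camera(n); cv2.imwrite('pics/'+fn,im); np.savez('pics/'+fn[:-4]+'.npz',im=im,K=p["camera_matrix"],t=p["xyz"],R=p["rotation"]); return im,p
def ray(p,u,v,fish=False):
    K=np.array(p["camera_matrix"]);x=(u-K[0,2])/K[0,0];y=(v-K[1,2])/K[1,1]
    if fish:
        r=np.hypot(x,y);s=np.sin(r)/r if r>1e-9 else 1;d=np.array([x*s,-y*s,-np.cos(r)])
    else: d=np.array([x,-y,-1.])
    return np.array(p["xyz"]),np.array(p["rotation"])@d
def onz(p,u,v,z,fish=False):
    o,d=ray(p,u,v,fish);return o+d*(z-o[2])/d[2]
def proj(p,P,fish=False):
    K=np.array(p["camera_matrix"]);c=np.array(p["rotation"]).T@(np.array(P)-np.array(p["xyz"]));c=np.array([c[0],-c[1],-c[2]])
    if fish:
        r=np.hypot(c[0],c[1]);th=np.arctan2(r,c[2]);q=c[:2]/max(r,1e-9)*th
    else:q=c[:2]/c[2]
    return K[0,0]*q[0]+K[0,2],K[1,1]*q[1]+K[1,2]
E
python3 - <<'E'
from h import *
print(status.get_obs(),bot.grip_depth)
for n in("scene","top","wrist"):
    im,p=snap(n,n+'0.png');print(n,p)
E
```

```text
{'time': 0.0, 'q': array([ 7.00724387e+01,  5.01072392e+00,  1.00352332e+01,  9.50970507e+01,
       -1.62802354e-03,  9.00015051e+01]), 'qd': array([-0.00012334,  0.07035147, -0.01630093, -0.10307144,  0.04587842,
       -0.04331531]), 'joint_efforts': array([-5.11631370e-04, -5.20392752e+01,  4.64803147e+01,  1.63529674e-02,
       -6.57482474e-05, -6.38039893e-06]), 'ee_pos': array([0.18746498, 0.51707967, 0.40399349]), 'tcp_rot': array([-1.79927459e+02,  1.62992779e-03,  1.60070936e+02]), 'wrist_force': array([ 0.74617132, -0.19462787,  0.31963831]), 'torque': array([-0.01950989,  0.04328694, -0.01036793]), 'opening': 0.08510478655909563} 0.1547
scene {'camera_matrix': array([[517.7241622 ,   0.        , 276.1668764 ],
       [  0.        , 517.7241622 , 205.14282192],
       [  0.        ,   0.        ,   1.        ]]), 'xyz': array([ 0.30463245, -0.95445957,  0.52810505]), 'rotation': array([ 56.03474867,   0.82351869, -11.42076705])}
top {'camera_matrix': array([[395.52766787,   0.        , 277.25516211],
       [  0.        , 395.52766787, 205.79111232],
       [  0.        ,   0.        ,   1.        ]]), 'xyz': array([ 0.28935644, -0.25270919,  0.9145809 ]), 'rotation': array([  9.08715513,  -1.71382634, -89.73834181])}
wrist {'camera_matrix': array([[325.1922621 ,   0.        , 272.91091544],
       [  0.        , 325.1922621 , 203.31230945],
       [  0.        ,   0.        ,   1.        ]]), 'xyz': array([0.12495275, 0.53893333, 0.372213  ]), 'rotation': array([-15.43462291,   0.1342165 ,  70.06794818])}
```

Rotation is given as rpy; adapt the helper.

Run:
```python
s=open('h.py').read()
s=s.replace('def snap','from scipy.spatial.transform import Rotation as Ro\ndef RM(p):\n    r=np.array(p["rotation"]);return r if r.shape==(3,3) else Ro.from_euler("xyz",r,degrees=True).as_matrix()\ndef load(fn):\n    z=np.load("pics/"+fn+".npz");return z["im"],dict(camera_matrix=z["K"],xyz=z["t"],rotation=z["R"])\ndef snap',1).replace('np.array(p["rotation"])@','RM(p)@').replace('np.array(p["rotation"]).T','RM(p).T')
open('h.py','w').write(s)
```

```text
(no output)
```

View pics/scene0.png

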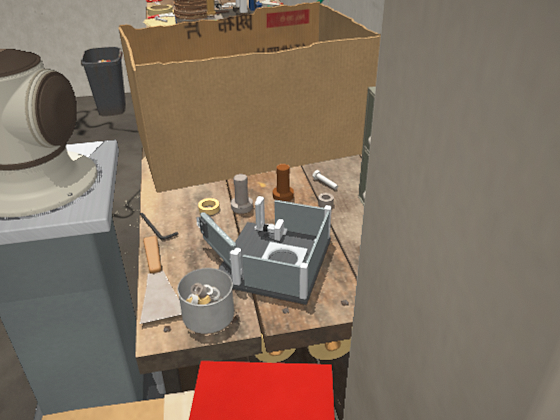

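View pics/top0.png

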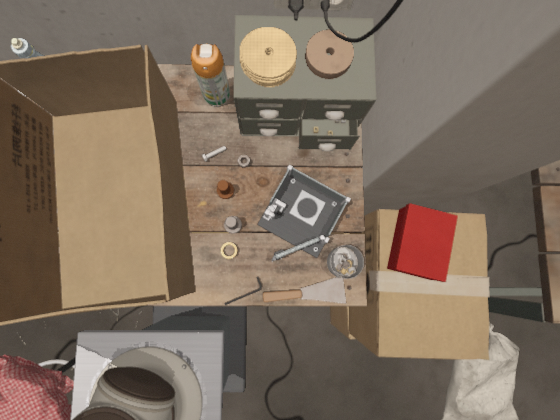

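View pics/wrist0.png

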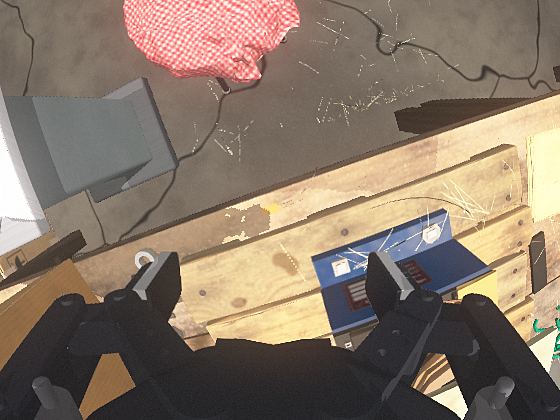

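Run:
```python
from h import *
im,p=load('top0')
for q in[(0,0,0),(0.3,0,0),(.3,-.2,0),(.187,.517,.25)]:print(q,proj(p,q))
for u,v in[(232,224),(307,208),(180,66),(190,303),(366,303),(327,238),(275,255)]:print(u,v,onz(p,u,v,0.06))
im2=cv2.resize(im[140:280,180:380],None,fx=4,fy=4,interpolation=cv2.INTER_CUBIC);cv2.imwrite('pics/top0z.png',im2)
im,p=load('scene0')
for q in[(0,0,0),(0.3,0,0),(.3,-.2,0)]:print(q,proj(p,q))
cv2.imwrite('pics/scene0z.png',cv2.resize(im[160:310,180:380],None,fx=4,fy=4,interpolation=cv2.INTER_CUBIC))
```

```text
(0, 0, 0) (np.float64(146.32461951140286), np.float64(404.91612678612427))
(0.3, 0, 0) (np.float64(153.84941984346875), np.float64(263.78584774557953))
(0.3, -0.2, 0) (np.float64(242.21330370197245), np.float64(264.2246763889216))
(0.187, 0.517, 0.25) (np.float64(-228.4972280895616), np.float64(333.158891057794))
232 224 [ 0.38536747 -0.17979145  0.06      ]
307 208 [ 0.42192451 -0.34290698  0.06      ]
180 66 [ 0.75001406 -0.0521886   0.06      ]
190 303 [ 0.2184881 -0.0959121  0.06     ]
366 303 [ 0.21926595 -0.46683554  0.06      ]
327 238 [ 0.35647705 -0.38592193  0.06      ]
275 255 [ 0.31923063 -0.27330106  0.06      ]
(0, 0, 0) (np.float64(33.704170182501144), np.float64(182.29732341567262))
(0.3, 0, 0) (np.float64(186.3522184156317), np.float64(165.57170571062267))
(0.3, -0.2, 0) (np.float64(192.81045613432184), np.float64(220.60174607320218))
```

View pics/top0z.png

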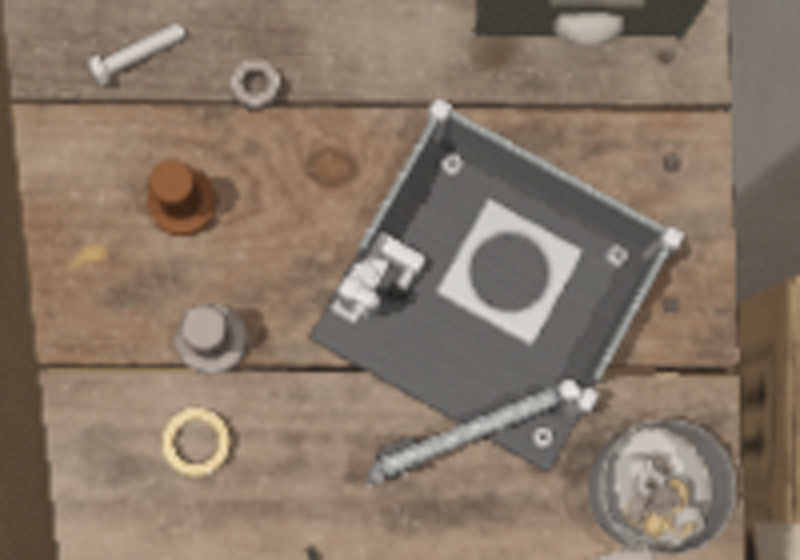

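View pics/scene0z.png

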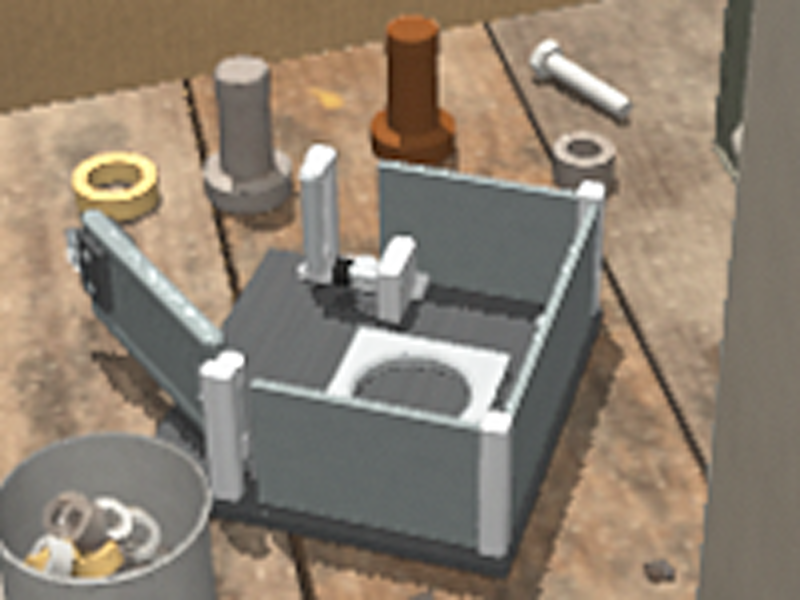

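Run:
```python
from h import *
im,p=load('top0')
hsv=cv2.cvtColor(im,cv2.COLOR_BGR2HSV);
roi=im[140:280,180:380]
g=cv2.cvtColor(roi,cv2.COLOR_BGR2GRAY);s=cv2.cvtColor(roi,cv2.COLOR_BGR2HSV)[:,:,1]
m=((g>150)&(s<40)).astype(np.uint8)
c,h=cv2.findContours(m,cv2.RETR_CCOMP,cv2.CHAIN_APPROX_NONE)
for i,k in enumerate(c):
    a=cv2.contourArea(k)
    if a>15:
        r=cv2.minAreaRect(k);print(i,a,np.array(r[0])+[180,140],r[1:],h[0][i][3], onz(p,r[0][0]+180,r[0][1]+140,.015)[:2])
# punch
print('punch px',g[75:95,40:62])
def Z(x,y):return 180+(x+.5)/4-.5,140+(y+.5)/4-.5
print('punch top',onz(p,*Z(205,332),.064)); print('flange',onz(p,*Z(211,337),.017))
print('hole',onz(p,*Z(510,271),.015))
A=onz(p,*Z(440,110),.068);B=onz(p,*Z(672,240),.068);C=onz(p,*Z(570,390),.068);print(A,B,C)
print(np.degrees(np.arctan2(*(A-B)[[1,0]])))
F=onz(p,*Z(310,340),.008);G=onz(p,*Z(550,468),.008);print(F,G,np.degrees(np.arctan2(*(F-G)[[1,0]])))
print('gate ends',onz(p,*Z(372,478),.05),onz(p,*Z(385,468),.066),onz(p,*Z(555,400),.066))
print('carton wall', [onz(p,u,v,.245)[:2] for u,v in((148,52),(168,310),(163,200))])
```

```text
5 195.0 [344.63861084 255.88613892] ((18.408187866210938, 22.388336181640625), 84.2894058227539) -1 [ 0.31969324 -0.43252122]
8 102.0 [296.7485199  247.39644623] ((3.769230604171753, 45.69230651855469), 67.38013458251953) -1 [ 0.33821521 -0.3236635 ]
9 29.0 [324.07351685 238.04410553] ((9.089425086975098, 4.801959991455078), 30.963754653930664) -1 [ 0.3598646  -0.38622655]
11 17.0 [231.36764908 229.72058868] ((13.11510181427002, 4.448397636413574), 4.39870548248291) -1 [ 0.37733428 -0.17481333]
14 62.5 [230.40000534 221.20000458] ((8.944271087646484, 8.944271087646484), 26.56505012512207) -1 [ 0.39681649 -0.17216668]
17 87.0 [270.01724243 211.70689392] ((9.841852188110352, 16.89827537536621), 21.801410675048828) -1 [ 0.41950495 -0.26239421]
19 44.0 [278.66000366 204.12000275] ((12.0, 8.199999809265137), 36.869895935058594) -1 [ 0.43735796 -0.28219101]
20 15.5 [347.56756592 200.59459305] ((4.274373531341553, 7.562353610992432), 9.462322235107422) -1 [ 0.44716999 -0.44222442]
22 680.0 [307.06604767 207.48114014] ((27.196001052856445, 26.8074893951416), 29.05460548400879) -1 [ 0.4301184
[... 2209 characters left out ...]
]
 [154 158 154 148 149 149 144 145 151 147 143 137 134 140 142 140 139 137
  132 133 139 133]]
punch top [ 0.38787927 -0.17764672  0.064     ]
flange [ 0.39049103 -0.17696645  0.017     ]
hole [ 0.43036761 -0.34795657  0.015     ]
[ 0.51153862 -0.30431475  0.068     ] [ 0.44002479 -0.43123607  0.068     ] [ 0.35765608 -0.37418475  0.068     ]
60.60090864274079
[ 0.39022214 -0.23303022  0.008     ] [ 0.31790526 -0.37074162  0.008     ] 62.294527918480966
gate ends [ 0.31067495 -0.26844219  0.05      ] [ 0.31559506 -0.27503923  0.066     ] [ 0.35238275 -0.36630229  0.066     ]
carton wall [array([ 0.67626715, -0.03694437]), array([ 0.22261938, -0.09458637]), array([ 0.40476357, -0.0774096 ])]
```

Run:
```python
from h import *
im,p=load('scene0')
def Z(x,y):return 180+(x+.5)/4-.5,160+(y+.5)/4-.5
print('punch top',onz(p,*Z(243,69),.064)); print('hole',onz(p,*Z(413,393),.015),'flange', onz(p,*Z(247,183),.017))
print('posts',onz(p,*Z(497,418),.068),onz(p,*Z(592,188),.068),onz(p,*Z(226,363),.068))
print('carton', onz(p,120,28,.245),onz(p,378,37,.245))
```

```text
punch top [ 0.39093642 -0.17726278  0.064     ]
hole [ 0.42953958 -0.35109714  0.015     ] flange [ 0.38746351 -0.19645921  0.017     ]
posts [ 0.44175758 -0.43246891  0.068     ] [ 0.51194569 -0.30548969  0.068     ] [ 0.35566043 -0.38316115  0.068     ]
carton [0.20267902 0.15560533 0.245     ] [ 0.68148077 -0.03119661  0.245     ]
```

move_arm([
  {"claw": 1,"travel": [0,0,-3],"turn": 0},
  {"claw": 1,"travel": [0,0,-3],"turn": 3},
  {"claw": 1,"travel": [0,0,-3],"turn": 3},
  {"claw": 1,"travel": [0,0,-3],"turn": 3},
])

```text
time: 0.48
ee_pos: [0.1874, 0.5168, 0.5258]
tcp_rot: [-180.0, 0.0, 150.9]
wrist_force: [1.0, -0.2, 0.7]
opening: 0.0852
```

Run:
```python
from h import *
o=status.get_obs();print(o['time'],o['q'],o['ee_pos'],o['tcp_rot'])
snap('wrist','w1.png')
```

```text
0.4833 [ 7.00727586e+01  1.00303498e+01  2.96287692e+01  1.09624162e+02
 -1.04615012e-03  9.91460367e+01] [0.18735057 0.51677643 0.52580646] [-1.79974751e+02  5.12458813e-03  1.50926723e+02]
```

View pics/w1.png

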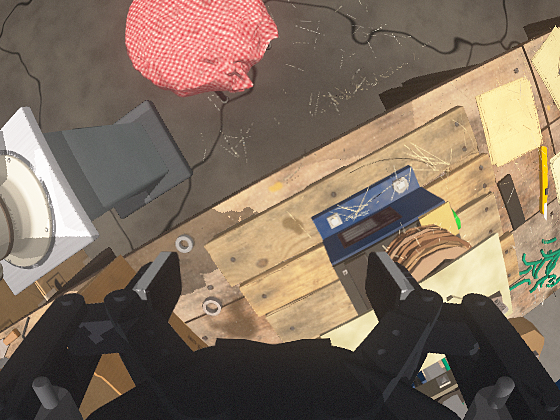

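move_arm([
  {"claw": 1,"travel": [-2.4,-2.4,0],"turn": 0},
  {"claw": 1,"travel": [-2.4,-2.4,0],"turn": 0},
  {"claw": 1,"travel": [-2.4,-2.4,0],"turn": 0},
  {"claw": 1,"travel": [-2.4,-2.4,0],"turn": 0},
  {"claw": 1,"travel": [-2.4,-2.4,0],"turn": 0},
])

```text
time: 0.95
ee_pos: [0.2345, 0.3526, 0.5243]
tcp_rot: [-180.0, 0.0, 151.1]
wrist_force: [0.4, 0.3, -0.3]
opening: 0.0854
```

move_arm([
  {"claw": 1,"travel": [-2.4,-2.4,0],"turn": 0},
  {"claw": 1,"travel": [-2.4,-2.4,0],"turn": 0},
  {"claw": 1,"travel": [-2.4,-2.4,0],"turn": 0},
  {"claw": 1,"travel": [-2.4,-2.4,0],"turn": 0},
  {"claw": 1,"travel": [-2.4,-2.4,0],"turn": 0},
])

```text
time: 1.37
ee_pos: [0.2812, 0.1894, 0.5246]
tcp_rot: [180.0, 0.0, 151.1]
wrist_force: [0.4, 0.4, -0.5]
opening: 0.0855
```

move_arm([
  {"claw": 1,"travel": [-2.4,-2.4,0],"turn": 0},
  {"claw": 1,"travel": [-2.4,-2.4,0],"turn": 0},
  {"claw": 1,"travel": [-2.4,-2.4,0],"turn": 0},
  {"claw": 1,"travel": [-2.4,-2.4,0],"turn": 0},
  {"claw": 1,"travel": [-2.4,-2.4,0],"turn": 0},
])

```text
time: 1.78
ee_pos: [0.3282, 0.0262, 0.5247]
tcp_rot: [180.0, 0.0, 151.1]
wrist_force: [1.4, 0.8, -0.3]
opening: 0.0855
```

Run:
```python
from h import *
o=status.get_obs();print(o['time'],o['q'],o['ee_pos'],o['tcp_rot'])
```

```text
1.7833 [ 4.55523291e+00 -1.94644196e+01  2.13125808e+00  1.11565934e+02
  2.52391294e-03  3.34716925e+01] [0.32820182 0.02615334 0.52470329] [1.79981490e+02 2.34189987e-02 1.51083537e+02]
```

move_arm([
  {"claw": 1,"travel": [-2.5,-2.4,0],"turn": 0},
  {"claw": 1,"travel": [-2.5,-2.4,0],"turn": 0},
  {"claw": 1,"travel": [-2.5,-2.4,0],"turn": 0},
  {"claw": 1,"travel": [-2.5,-2.4,0],"turn": 0},
  {"claw": 1,"travel": [-2.5,-2.4,0],"turn": 0},
])

```text
time: 2.2
ee_pos: [0.3797, -0.1396, 0.5246]
tcp_rot: [180.0, 0.0, 151.0]
wrist_force: [1.3, 0.9, -0.1]
opening: 0.0856
```

move_arm([
  {"claw": 0.2,"travel": [-2.8,-2.7,3],"turn": 0},
  {"claw": 0.2,"travel": [0,0,4],"turn": 0},
  {"claw": 0.2,"travel": [0,0,4],"turn": 0},
  {"claw": 0.2,"travel": [0,0,4],"turn": 0},
  {"claw": 0.2,"travel": [0,0,0],"turn": 0},
])

```text
time: 2.62
ee_pos: [0.3878, -0.1688, 0.3701]
tcp_rot: [-179.9, -0.8, 151.0]
wrist_force: [-1.2, 0.7, -0.3]
opening: 0.0517
```

Run:
```python
from h import *
im,p=snap('wrist','w2.png')
o=status.get_obs();print(o['time'],o['q'],o['ee_pos'],o['tcp_rot'],o['opening'])
print(proj(p,(.391,-.177,.064),True),proj(p,(.430,-.349,.015),True))
```

```text
2.6667 [-2.34934916e+01 -1.24903542e+01 -9.70162489e+00  9.32459799e+01
  2.67974037e-04  5.44753710e+00] [ 0.38842165 -0.16883751  0.37556398] [-179.9568571    -0.45521078  151.05879888] 0.05086100047905226
(np.float64(267.8845946962666), np.float64(205.0165439274115)) (np.float64(158.87428982668644), np.float64(289.4623062090599))
```

View pics/w2.png

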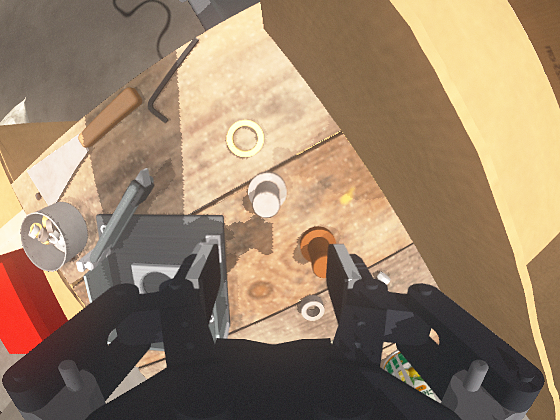

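```bash
cat >> h.py <<'E'
def punch(im,p,uv,z=.064,w=40,thr=175):
    u,v=map(int,uv);r=im[v-w:v+w,u-w:u+w]
    big=cv2.resize(r,None,fx=8,fy=8,interpolation=cv2.INTER_CUBIC)
    return big
E
python3 - <<'E'
from h import *
for k in range(4):
    p=viewer.camera_params('wrist');im=viewer.camera('wrist')
o=status.get_obs();print(o['time'],o['ee_pos'],o['tcp_rot'])
im,p=snap('wrist','w3.png')
print(proj(p,(.391,-.177,.064),True))
u0,v0=proj(p,(.391,-.177,.064),True);u0=int(u0)-40;v0=int(v0)-40
print(u0,v0)
cv2.imwrite('pics/w3z.png',cv2.resize(im[v0:v0+80,u0:u0+80],None,fx=7,fy=7,interpolation=cv2.INTER_CUBIC))
E
```

```text
2.8667 [ 0.39009274 -0.16927175  0.38293421] [179.96955678   0.30769761 151.09272402]
(np.float64(266.7237267806328), np.float64(192.2970204997605))
226 152
```

View pics/w3z.png

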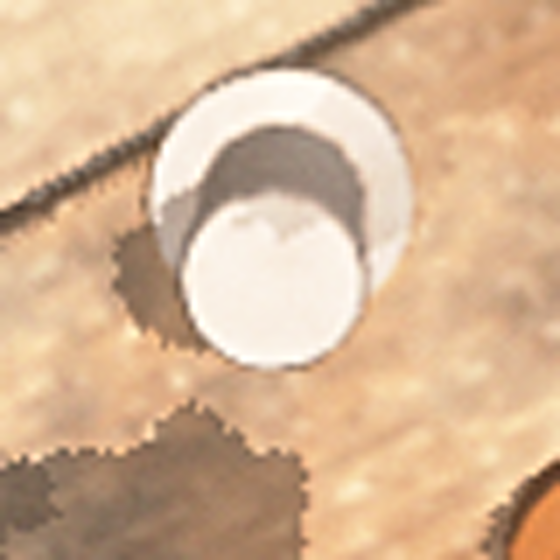

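Run:
```python
from h import *
im,p=load('w3')
def Z(x,y):return 226+(x+.5)/7-.5,152+(y+.5)/7-.5
a=onz(p,*Z(274,281),.064,True);print(a);print(onz(p,*Z(282,199),.017,True))
for k in range(4):
    o=status.get_obs();print(o['time'],o['ee_pos'],o['tcp_rot'],o['qd']);viewer.camera('wrist')
```

```text
[ 0.38964189 -0.17833099  0.064     ]
[ 0.38862926 -0.17774591  0.017     ]
2.9167 [ 0.39010502 -0.16927162  0.38264741] [179.97329828   0.2939915  151.09560854] [ 0.07462926  0.04708222 -0.84388994 -0.44528891  0.06816332 -0.09790059]
2.9667 [ 0.39004388 -0.16927523  0.38218662] [179.97592551   0.2645056  151.08889839] [ 0.01911735  0.0729862  -1.09632282 -0.23539322  0.05192107  0.04275388]
3.0167 [ 0.38995551 -0.16924056  0.38158217] [179.97980719   0.21023986 151.08868085] [-0.08522163  0.06819462 -1.23276185 -0.1970546  -0.01219842 -0.02450556]
3.0667 [ 0.38985385 -0.16922845  0.38101862] [1.79984589e+02 1.58888934e-01 1.51086121e+02] [-0.0216015   0.15039305 -1.01519899 -0.25232659  0.04177116  0.00422346]
```

move_arm([
  {"claw": 0.2,"travel": [-0.4,-0.8,2],"turn": 0},
  {"claw": 0.2,"travel": [0,0,2.5],"turn": 0},
  {"claw": 0.2,"travel": [0,0,2.5],"turn": 0},
  {"claw": 0.2,"travel": [0,0,2.5],"turn": 0},
  {"claw": 0.2,"travel": [0,0,2],"turn": 0},
])

```text
time: 3.53
ee_pos: [0.389, -0.1781, 0.2629]
tcp_rot: [-180.0, -0.0, 151.1]
wrist_force: [0.2, 0.3, 0.2]
opening: 0.0514
```

Run:
```python
from h import *
for k in range(8):viewer.camera('wrist')
im,p=snap('wrist','w4.png')
o=status.get_obs();print(o['time'],o['q'],o['ee_pos'],o['tcp_rot'],o['wrist_force'],o['joint_efforts'])
snap('scene','s4.png')
```

```text
3.9833 [-2.45953060e+01 -1.23607222e+01 -2.17406628e+01  8.05084511e+01
 -1.29992131e-03  4.33176650e+00] [ 0.38945422 -0.17827026  0.26552526] [1.79992866e+02 1.11387677e-01 1.51072919e+02] [ 0.15548009 -0.66372081  0.09378168] [ 1.89399623e-03 -3.32434523e+01  4.69155622e+01  3.04904563e-03
 -2.30852347e-04  6.13665202e-05]
```

View pics/w4.png

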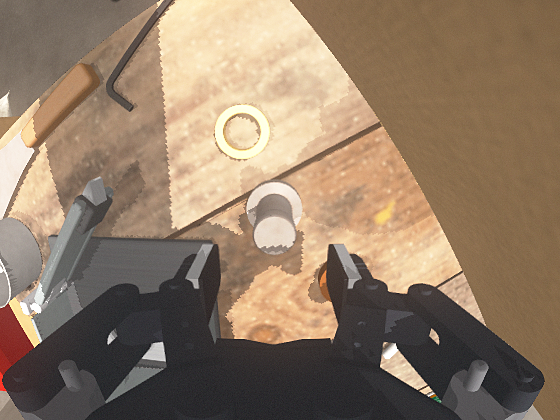

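View pics/s4.png

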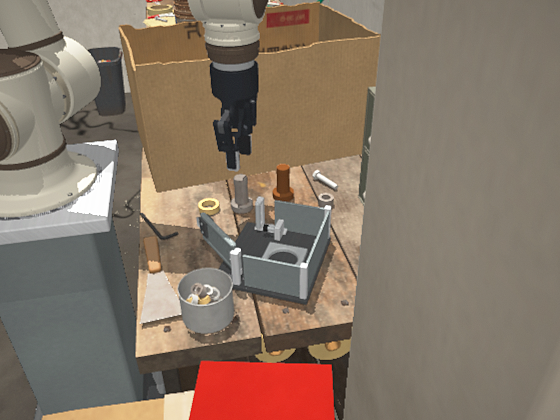

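Run:
```python
from h import *
im,p=load('w4')
cv2.imwrite('pics/w4z.png',cv2.resize(im[170:270,225:325],None,fx=6,fy=6,interpolation=cv2.INTER_CUBIC))
```

```text
(no output)
```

View pics/w4z.png

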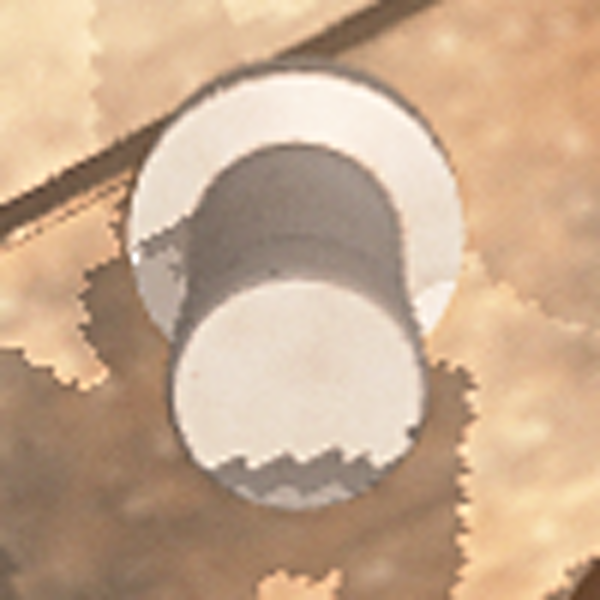

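Run:
```python
from h import *
im,p=load('w4');print(onz(p,225+299.5/6-.5,170+393.5/6-.5,.064,True), onz(p,225+297.5/6-.5,170+232/6-.5,.017,True))
o=status.get_obs();print(o['ee_pos'],o['time'])
```

```text
[ 0.38938374 -0.17803157  0.064     ] [ 0.38774181 -0.17720757  0.017     ]
[ 0.38938584 -0.17821613  0.26528877] 4.0333
```

move_arm([
  {"claw": 0.2,"travel": [0,0,2],"turn": 0},
  {"claw": 0.2,"travel": [0,0,2],"turn": 0},
  {"claw": 0.2,"travel": [0,0,1.5],"turn": 0},
  {"claw": 0.2,"travel": [0,0,1],"turn": 0},
  {"claw": 0.2,"travel": [0,0,0],"turn": 0},
])

```text
time: 4.45
ee_pos: [0.3886, -0.1779, 0.1976]
tcp_rot: [-180.0, -0.1, 151.1]
wrist_force: [0.5, -0.4, 0.1]
opening: 0.0513
```

move_arm([
  {"claw": 0.2,"travel": [0,0,0],"turn": 0},
  {"claw": 0.2,"travel": [0,0,0],"turn": 0},
  {"claw": 0.2,"travel": [0,0,0],"turn": 0},
  {"claw": 0.2,"travel": [0,0,0],"turn": 0},
])

```text
time: 4.78
ee_pos: [0.3894, -0.1782, 0.2001]
tcp_rot: [180.0, 0.1, 151.1]
wrist_force: [0.6, 0.1, -0.2]
opening: 0.0513
```

move_arm([
  {"claw": -0.4,"travel": [0,0,0],"turn": 0},
  {"claw": -0.6,"travel": [0,0,0],"turn": 0},
  {"claw": -0.8,"travel": [0,0,0],"turn": 0},
  {"claw": -1,"travel": [0,0,0],"turn": 0},
  {"claw": -1,"travel": [0,0,0],"turn": 0},
], squeeze=60)

```text
time: 5.2
ee_pos: [0.3893, -0.1781, 0.1997]
tcp_rot: [180.0, 0.0, 151.1]
wrist_force: [-0.4, 0.2, 5.9]
opening: 0.0232
```

move_arm([
  {"claw": -1,"travel": [0,0,0],"turn": 0},
  {"claw": -1,"travel": [0,0,0],"turn": 0},
  {"claw": -1,"travel": [0,0,0],"turn": 0},
  {"claw": -1,"travel": [0,0,0],"turn": 0},
])

```text
time: 5.53
ee_pos: [0.3892, -0.1781, 0.1997]
tcp_rot: [180.0, 0.0, 151.1]
wrist_force: [-0.8, 2.0, 5.3]
opening: 0.0234
```

Run:
```python
from h import *
im,p=snap('wrist','w5.png')
o=status.get_obs();print(o['time'],o['ee_pos'],o['tcp_rot'],o['wrist_force'],o['torque'],o['opening'])
```

```text
5.5833 [ 0.38924038 -0.17811439  0.19973379] [1.79982569e+02 3.90193763e-02 1.51076243e+02] [-0.53135355  1.16892506  5.48465497] [ 0.33449799  0.13832801 -0.01188055] 0.023356725987541523
```

View pics/w5.png

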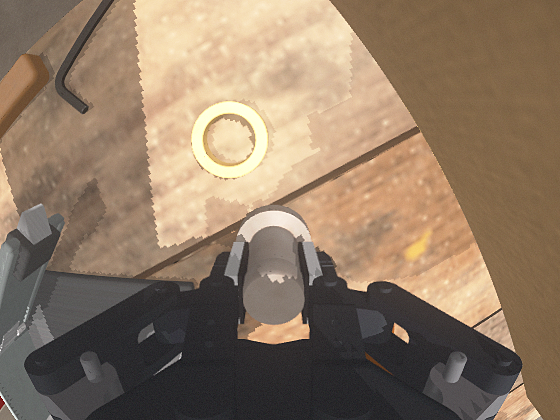

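move_arm([
  {"claw": -1,"travel": [0,0,-1],"turn": 0},
  {"claw": -1,"travel": [0,0,-2.5],"turn": 0},
  {"claw": -1,"travel": [0,0,-3],"turn": 0},
  {"claw": -1,"travel": [0,0,-3],"turn": 0},
  {"claw": -1,"travel": [0,0,-2],"turn": 0},
])

```text
time: 6.0
ee_pos: [0.389, -0.1781, 0.317]
tcp_rot: [-180.0, 0.1, 151.1]
wrist_force: [0.0, -0.6, -4.4]
opening: 0.0234
```

move_arm([
  {"claw": -1,"travel": [-1,-2,0],"turn": 0},
  {"claw": -1,"travel": [-1,-3,0],"turn": 0},
  {"claw": -1,"travel": [-1,-3,0],"turn": 0},
  {"claw": -1,"travel": [-1,-3,0],"turn": 0},
  {"claw": -1,"travel": [-1,-2,0],"turn": 0},
])

```text
time: 6.42
ee_pos: [0.369, -0.318, 0.3142]
tcp_rot: [-180.0, -0.0, 151.0]
wrist_force: [-0.4, 0.6, -4.2]
opening: 0.023
```

Run:
```python
from h import *
for k in range(10):viewer.camera('wrist')
o=status.get_obs();print(o['time'],o['ee_pos'],o['tcp_rot'],o['wrist_force'],o['torque'],o['opening'])
im,p=snap('wrist','w6.png')
print(proj(p,(.43,-.349,.015),True))
```

```text
6.9167 [ 0.37016287 -0.31539744  0.31438794] [-1.79999008e+02  8.32942186e-03  1.51137148e+02] [ 0.61571236 -0.04153082 -3.70866195] [ 0.01843129 -0.01248697 -0.0195727 ] 0.02316561478739804
(np.float64(273.2428510195904), np.float64(267.302546564301))
```

View pics/w6.png

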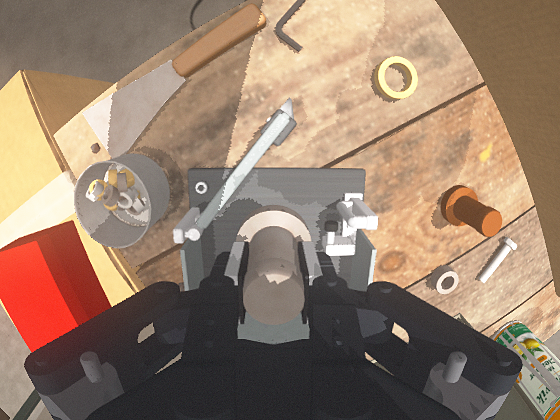

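move_arm([
  {"claw": -1,"travel": [-1.5,0,0],"turn": 0},
  {"claw": -1,"travel": [-2.5,0,0],"turn": 0},
  {"claw": -1,"travel": [-2.5,0,0],"turn": 0},
  {"claw": -1,"travel": [-2,0,0],"turn": 0},
  {"claw": -1,"travel": [-1,0,0],"turn": 0},
])

```text
time: 7.38
ee_pos: [0.455, -0.3625, 0.3138]
tcp_rot: [180.0, 0.0, 151.1]
wrist_force: [-1.0, -0.2, -4.1]
opening: 0.0231
```

Run:
```python
from h import *
for k in range(10):viewer.camera('wrist')
o=status.get_obs();print(o['time'],o['ee_pos'],o['tcp_rot'],o['wrist_force'],o['torque'],o['opening'])
im,p=snap('wrist','w7.png')
print(proj(p,(.43,-.349,.015),True))
```

```text
7.8833 [ 0.45270727 -0.36182763  0.31460765] [-1.79994925e+02  2.57703980e-02  1.51060221e+02] [ 0.66138832  0.4807266  -4.66151414] [-0.0118683   0.02556575 -0.00821691] 0.023109997311925045
(np.float64(274.2237461665668), np.float64(163.7360746074057))
```

View pics/w7.png

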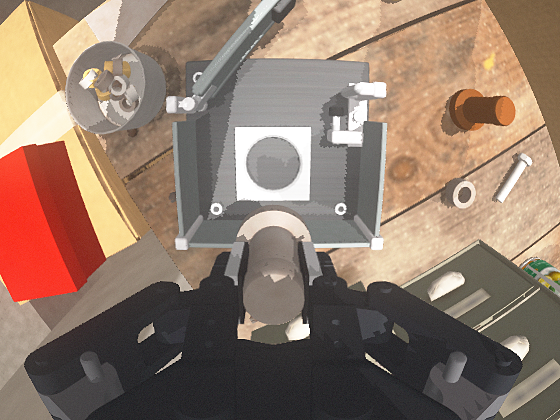

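Run:
```python
from h import *
im,p=load('w7')
r=im[115:210,225:325];big=cv2.resize(r,None,fx=6,fy=6,interpolation=cv2.INTER_CUBIC);cv2.imwrite('pics/w7z.png',big)
g=cv2.cvtColor(r,cv2.COLOR_BGR2GRAY)
m=(g>175).astype(np.uint8)
c,h=cv2.findContours(m,cv2.RETR_CCOMP,cv2.CHAIN_APPROX_NONE)
for i,k in enumerate(c):
    a=cv2.contourArea(k)
    if a>300:
        pts=np.array([onz(p,q[0][0]+225,q[0][1]+115,.015,True)[:2] for q in k],dtype=np.float32)
        print(a,h[0][i][3],cv2.minAreaRect(pts),cv2.fitEllipse(pts))
```

```text
5384.0 -1 ((0.4295467734336853, -0.3501967787742615), (0.06298445165157318, 0.06199051812291145), 61.051002502441406) ((0.42942261695861816, -0.350190669298172), (0.07266819477081299, 0.0730980709195137), 122.33183288574219)
2313.5 0 ((0.4290245473384857, -0.35008347034454346), (0.04565531760454178, 0.045608680695295334), 16.294965744018555) ((0.42902109026908875, -0.34990009665489197), (0.04530194774270058, 0.04566436633467674), 133.68353271484375)
```

View pics/w7z.png

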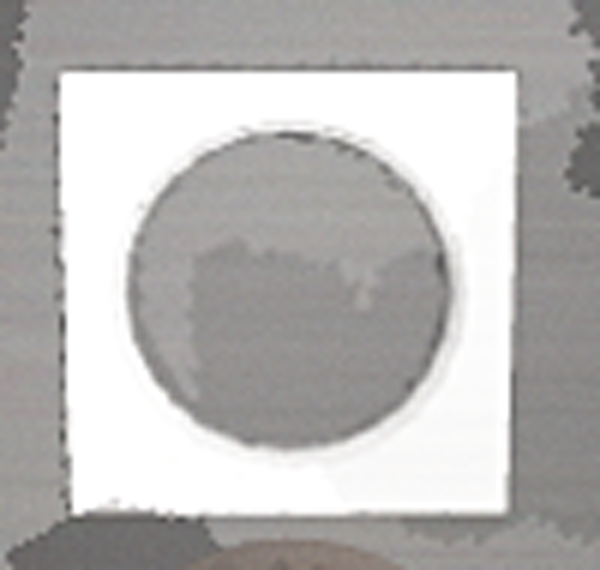

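move_arm([
  {"claw": -1,"travel": [1.3,-0.1,0],"turn": 0},
  {"claw": -1,"travel": [1.3,0,2],"turn": 0},
  {"claw": -1,"travel": [0,0,2.5],"turn": 0},
  {"claw": -1,"travel": [0,0,2.5],"turn": 0},
  {"claw": -1,"travel": [0,0,1.5],"turn": 0},
])

```text
time: 8.35
ee_pos: [0.4291, -0.3498, 0.227]
tcp_rot: [180.0, -0.1, 151.1]
wrist_force: [-0.6, -0.5, -3.6]
opening: 0.0231
```

Run:
```python
from h import *
for k in range(9):viewer.camera('wrist')
o=status.get_obs();print(o['time'],o['ee_pos'],o['tcp_rot'],o['wrist_force'],o['torque'],o['opening'])
im,p=snap('wrist','w8.png')
im2,p2=snap('scene','s8.png')
cv2.imwrite('pics/s8z.png',cv2.resize(im2[160:310,180:380],None,fx=4,fy=4,interpolation=cv2.INTER_CUBIC))
cv2.imwrite('pics/w8z.png',cv2.resize(im[60:260,170:400],None,fx=3,fy=3,interpolation=cv2.INTER_CUBIC))
```

```text
8.8 [ 0.4301914  -0.35056652  0.23051453] [-1.79979531e+02  1.08240747e-01  1.51073139e+02] [ 1.79237292e-02 -2.11294036e-03 -4.20385626e+00] [-0.07094184  0.00782783  0.03083877] 0.02286140843407369
```

View pics/w8z.png

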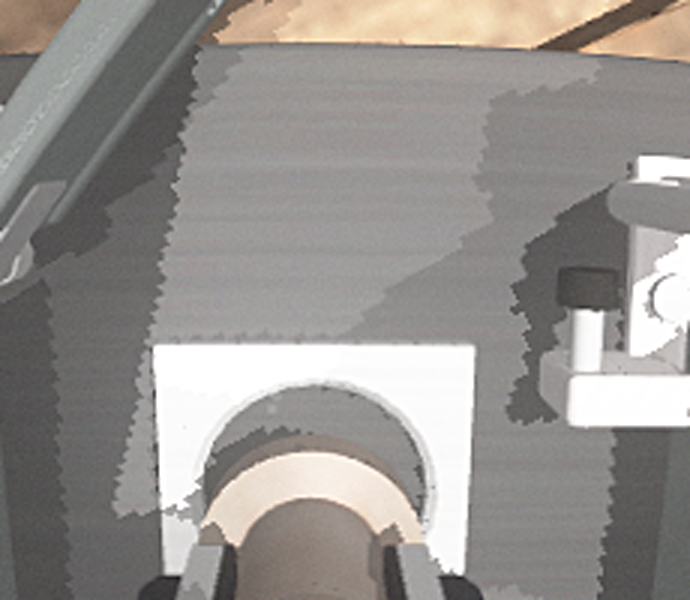

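View pics/s8z.png

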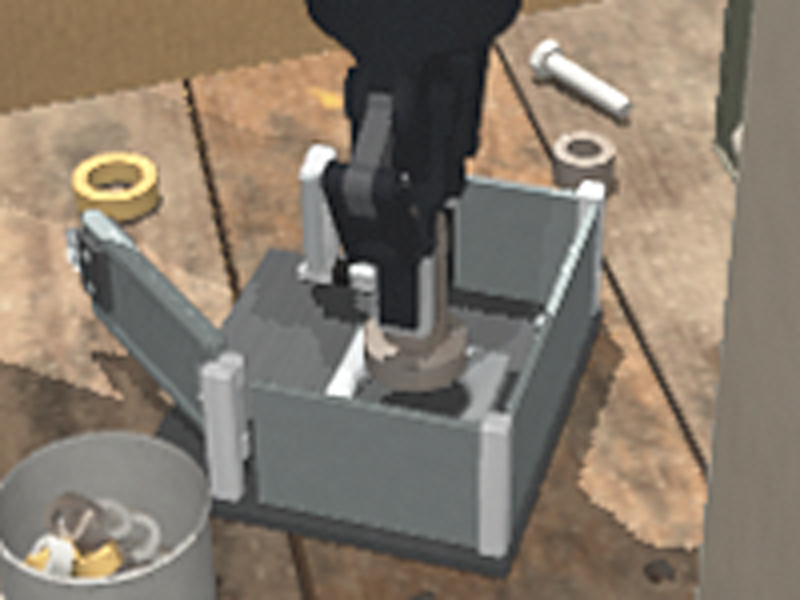

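Run:
```python
from h import *
im,p=load('w8')
o=status.get_obs();print(o['time'],o['ee_pos'])
zf=.0478
def Z(x,y):return 170+(x+.5)/3-.5,60+(y+.5)/3-.5
def circ(pts,z,R):
    P=np.array([onz(p,*Z(*q),z,True)[:2] for q in pts])
    A=np.c_[2*P,np.ones(len(P))];s=np.linalg.lstsq(A,(P**2).sum(1),rcond=None)[0]
    from scipy.optimize import least_squares
    f=least_squares(lambda c:np.hypot(*(P-c).T)-R,s[:2]);return s[:2],np.sqrt(s[2]+s[:2]@s[:2]),f.x
print('flange',circ([(206,515),(222,491),(245,469),(275,455),(313,450),(350,456),(385,473),(407,497),(420,525)],zf,.020))
print('hole',circ([(203,460),(222,425),(250,400),(285,384),(320,380),(355,385),(390,402),(420,435),(433,470)],.015,.0235))
im7,p7=load('w7');print(onz(p7,274,162.5,.015,True))
```

```text
8.9 [ 0.43006906 -0.35044514  0.22998644]
flange (array([ 0.42824813, -0.34999503]), np.float64(0.019022267127839228), array([ 0.42930276, -0.35064182]))
hole (array([ 0.42919585, -0.34922256]), np.float64(0.023729527852465994), array([ 0.42895168, -0.34907244]))
[ 0.42899987 -0.34866004  0.015     ]
```

move_arm([
  {"claw": -1,"travel": [0,0.06,0.3],"turn": 0},
  {"claw": -1,"travel": [0,0,0.3],"turn": 0},
  {"claw": -1,"travel": [0,0,0.3],"turn": 0},
  {"claw": -1,"travel": [0,0,0.3],"turn": 0},
  {"claw": -1,"travel": [0,0,0],"turn": 0},
])

```text
time: 9.32
ee_pos: [0.43, -0.3496, 0.2162]
tcp_rot: [180.0, -0.1, 151.1]
wrist_force: [-0.2, 0.5, -3.5]
opening: 0.0229
```

move_arm([
  {"claw": -1,"travel": [0,0,0.2],"turn": 0},
  {"claw": -1,"travel": [0,0,0.2],"turn": 0},
  {"claw": -1,"travel": [0,0,0.1],"turn": 0},
  {"claw": -1,"travel": [0,0,0.1],"turn": 0},
  {"claw": -1,"travel": [0,0,0],"turn": 0},
])

```text
time: 9.73
ee_pos: [0.4301, -0.3498, 0.211]
tcp_rot: [180.0, -0.0, 151.1]
wrist_force: [-0.1, -0.6, -3.7]
opening: 0.0228
```

move_arm([
  {"claw": -1,"travel": [0,0,0.1],"turn": 0},
  {"claw": -1,"travel": [0,0,0.1],"turn": 0},
  {"claw": -1,"travel": [0,0,0],"turn": 0},
  {"claw": -1,"travel": [0,0,0],"turn": 0},
])

```text
time: 10.07
ee_pos: [0.4302, -0.3498, 0.2092]
tcp_rot: [180.0, -0.0, 151.1]
wrist_force: [0.2, 0.1, -3.8]
opening: 0.0235
```

move_arm([
  {"claw": -1,"travel": [0,0,0.1],"turn": 0},
  {"claw": -1,"travel": [0,0,0],"turn": 0},
  {"claw": -1,"travel": [0,0,0],"turn": 0},
])

```text
time: 10.32
ee_pos: [0.4302, -0.3498, 0.2082]
tcp_rot: [-180.0, -0.0, 151.1]
wrist_force: [-0.1, -0.8, -4.0]
opening: 0.0234
```

move_arm([
  {"claw": -1,"travel": [0,0,0.1],"turn": 0},
  {"claw": -1,"travel": [0,0,0],"turn": 0},
  {"claw": -1,"travel": [0,0,0],"turn": 0},
])

```text
time: 10.57
ee_pos: [0.4302, -0.3499, 0.2078]
tcp_rot: [-180.0, 0.0, 151.1]
wrist_force: [-1.5, -0.1, 2.6]
opening: 0.0234
```

move_arm([
  {"claw": -1,"travel": [0,0,0.1],"turn": 0},
  {"claw": -1,"travel": [0,0,0],"turn": 0},
  {"claw": -1,"travel": [0,0,0],"turn": 0},
])

```text
time: 10.82
ee_pos: [0.4302, -0.3498, 0.2077]
tcp_rot: [-180.0, 0.1, 151.1]
wrist_force: [-4.2, 2.6, 10.5]
opening: 0.0232
```

move_arm([
  {"claw": -1,"travel": [0,0,-0.1],"turn": 0},
  {"claw": -0.3,"travel": [0,0,0],"turn": 0},
  {"claw": -0.1,"travel": [0,0,0],"turn": 0},
  {"claw": 0,"travel": [0,0,0],"turn": 0},
  {"claw": 0,"travel": [0,0,0],"turn": 0},
])

```text
time: 11.23
ee_pos: [0.4302, -0.3498, 0.2072]
tcp_rot: [180.0, 0.0, 151.1]
wrist_force: [0.3, 0.7, -0.4]
opening: 0.0425
```

Run:
```python
from h import *
o=status.get_obs();print(o['time'],o['ee_pos'],o['tcp_rot'],o['wrist_force'],o['torque'],o['opening'])
im,p=snap('wrist','w9.png')
cv2.imwrite('pics/w9z.png',cv2.resize(im[60:310,170:400],None,fx=2.4,fy=2.4,interpolation=cv2.INTER_CUBIC))
```

```text
11.2333 [ 0.43023743 -0.34983341  0.20715289] [1.79999827e+02 4.04944271e-03 1.51071386e+02] [ 0.30364445  0.70550793 -0.38354747] [ 0.01094325  0.01247251 -0.0239029 ] 0.04248320742918212
```

View pics/w9z.png

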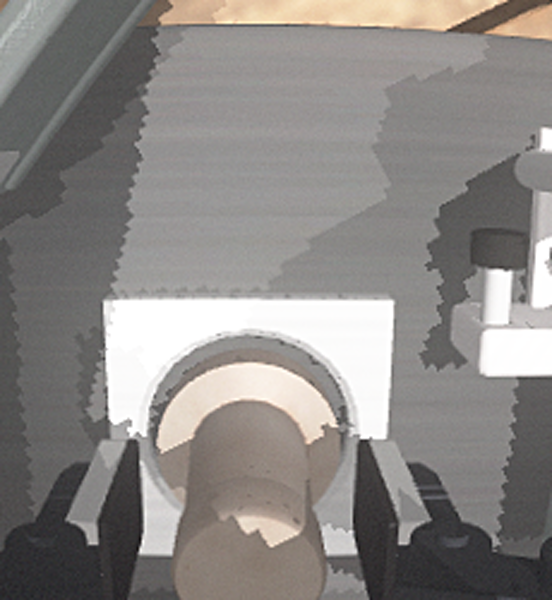

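move_arm([
  {"claw": 0,"travel": [0,0,-1],"turn": 0},
  {"claw": 0,"travel": [0,0,-2.5],"turn": 0},
  {"claw": 0,"travel": [0,0,-3.5],"turn": 0},
  {"claw": 0,"travel": [0,0,-3.5],"turn": 0},
  {"claw": 0,"travel": [0,0,-2.5],"turn": 0},
])

```text
time: 11.7
ee_pos: [0.4301, -0.3497, 0.3412]
tcp_rot: [-180.0, 0.2, 151.1]
wrist_force: [-0.3, -0.1, -0.3]
opening: 0.0427
```

move_arm([
  {"claw": -1,"travel": [3,0.5,0],"turn": 3.5},
  {"claw": -1,"travel": [3,0.5,0],"turn": 3.5},
  {"claw": -1,"travel": [3,0.5,0],"turn": 3.5},
  {"claw": -1,"travel": [2,0.5,0],"turn": 3.5},
  {"claw": -1,"travel": [0,0,0],"turn": 0},
], squeeze=80)

```text
time: 12.12
ee_pos: [0.3481, -0.2703, 0.3387]
tcp_rot: [180.0, 0.0, 136.9]
wrist_force: [0.2, 0.7, -0.6]
opening: -0.0
```

Run:
```python
from h import *
for k in range(8):viewer.camera('wrist')
o=status.get_obs();print(o['time'],o['q'],o['ee_pos'],o['tcp_rot'],o['wrist_force'],o['torque'],o['opening'])
im,p=snap('wrist','w10.png')
im2,p2=snap('scene','s10.png')
cv2.imwrite('pics/s10z.png',cv2.resize(im2[160:310,180:380],None,fx=4,fy=4,interpolation=cv2.INTER_CUBIC))
```

```text
12.5167 [-3.78997938e+01 -1.03352540e+01 -1.21570027e+01  8.82168755e+01
 -2.36869268e-03  5.01395842e+00] [ 0.35046494 -0.27283333  0.33697289] [-1.79994265e+02 -3.82693299e-02  1.37086247e+02] [ 0.41122918  0.32526131 -0.59637849] [-0.0025197  -0.00916098  0.02172447] -4.207951948151252e-05
```

View pics/w10.png

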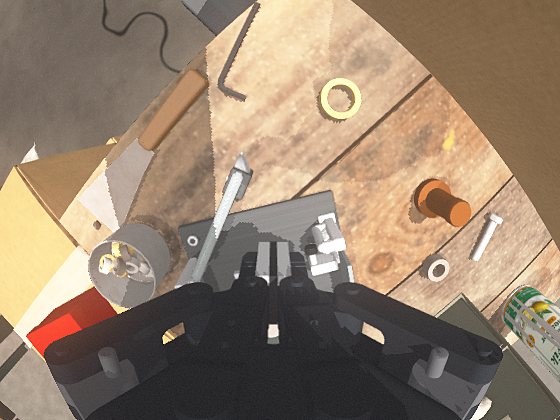

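View pics/s10z.png

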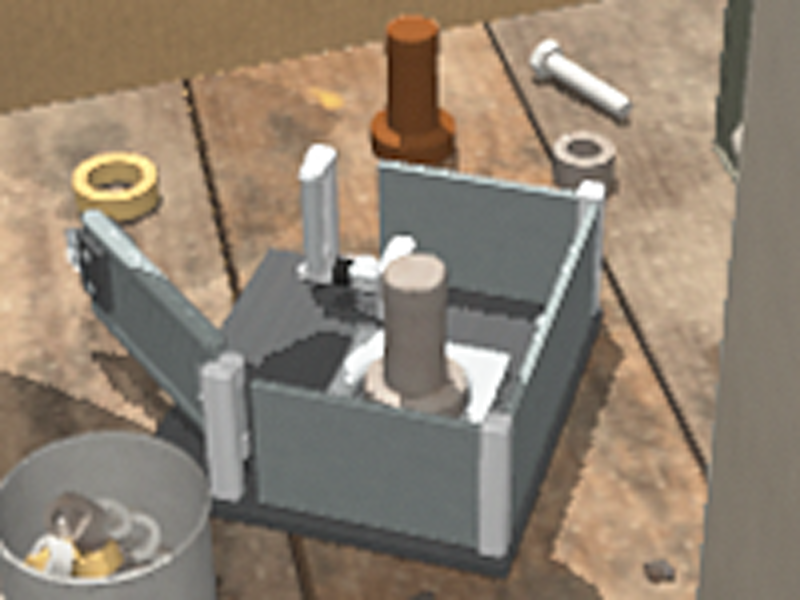

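Run:
```python
from h import *
im,p=load('w10')
O=np.array([.4292,-.350]);x=np.array([.8753,-.4835]);y=np.array([.4835,.8753])
H=O-.05*x-.058*y;print('hinge',H)
for uv in[(240,170),(228,175),(197,262),(207,262)]:
    q=onz(p,*uv,.066,True)[:2]-H;print(uv,q,'along x,y',q@x,q@y,np.arctan2(-q@x,q@y))
for th in(.85,.5,.16,0,-.16):
    d=np.cos(th)*y-np.sin(th)*x;n=np.cos(th)*x+np.sin(th)*y
    c=H+.075*d-.003*n
    tx=np.array([np.cos(np.radians(137)),np.sin(np.radians(137))]);ty=np.array([tx[1],-tx[0]])
    t=c+.011*tx-.012*ty
    print(th,'corner',c,'TCP',t)
cv2.imwrite('pics/w10z.png',cv2.resize(im[140:300,170:320],None,fx=4,fy=4,interpolation=cv2.INTER_CUBIC))
```

```text
hinge [ 0.357392  -0.3765924]
(240, 170) [-0.04296253  0.10300756] along x,y -0.08740925749249386 0.06939013280243113 0.8998145892603856
(228, 175) [-0.04646847  0.09374136] along x,y -0.08599779889693794 0.05958430438006663 0.9648794254760509
(197, 262) [-0.01319537  0.023     ] along x,y -0.02267040776532172 0.013751941929577037 1.025535672379892
(207, 262) [-0.0075528   0.02943649] along x,y -0.0208435106929077 0.022113983827705165 0.7558316600250294
0.85 corner [ 0.32918218 -0.30703833] TCP [ 0.31295331 -0.30831259]
0.5 corner [ 0.3547424  -0.30158212] TCP [ 0.33851353 -0.30285638]
0.16 corner [ 0.37990904 -0.3049925 ] TCP [ 0.36368017 -0.30626676]
0 corner [ 0.3910286 -0.3094944] TCP [ 0.37479973 -0.31076866]
-0.16 corner [ 0.4012889  -0.31571035] TCP [ 0.38506003 -0.31698461]
```

View pics/w10z.png

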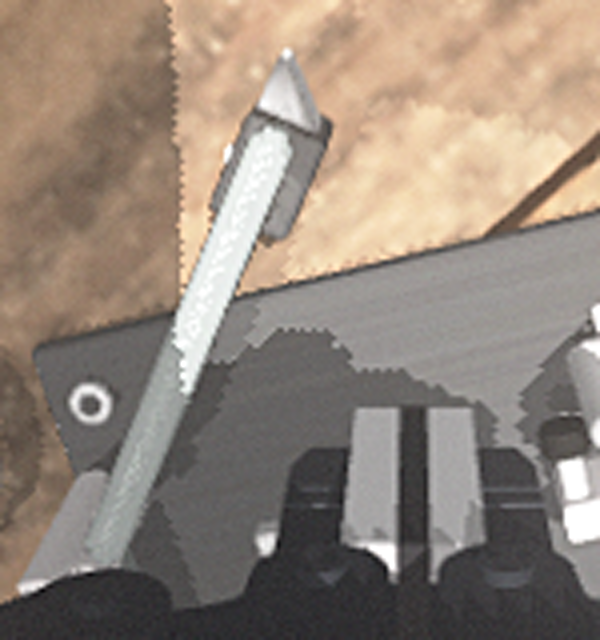

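move_arm([
  {"claw": -1,"travel": [0.5,-2.4,0],"turn": 0},
  {"claw": -1,"travel": [0.5,-2.5,0],"turn": 0},
  {"claw": -1,"travel": [0.5,-2.5,0],"turn": 0},
  {"claw": -1,"travel": [0,0,2],"turn": 0},
  {"claw": -1,"travel": [0,0,2.5],"turn": 0},
])

```text
time: 13.03
ee_pos: [0.2882, -0.3176, 0.2933]
tcp_rot: [-180.0, 0.2, 136.9]
wrist_force: [0.0, 1.0, -1.0]
opening: -0.0001
```

Run:
```python
from h import *
for k in range(7):viewer.camera('wrist')
o=status.get_obs();print(o['time'],o['q'],o['ee_pos'],o['tcp_rot'],o['wrist_force'],o['torque'],o['opening'])
im,p=snap('wrist','w11.png')
```

```text
13.3833 [-4.75860280e+01 -1.25677003e+01 -1.88047781e+01  8.36651437e+01
  1.23296835e-03 -4.69208015e+00] [ 0.2891369  -0.31648672  0.2936571 ] [-1.79993230e+02  9.75516927e-02  1.37106059e+02] [-1.03886341 -0.53621995  0.04571211] [ 1.72675290e-02 -2.95164743e-05  3.65320863e-02] -0.00012358014360772305
```

View pics/w11.png

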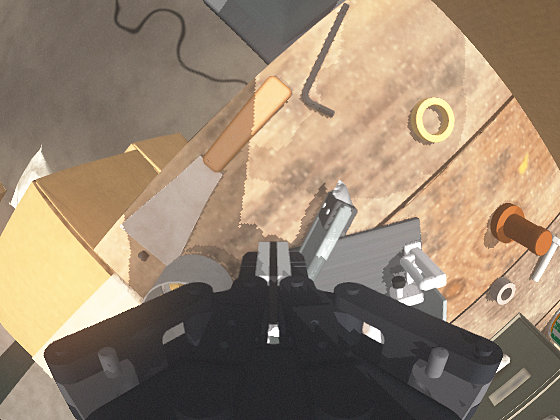

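Run:
```python
from h import *
im,p=load('w7')
for z in(.05,.07):print(z,onz(p,116,84,z,True),onz(p,66,86,z,True),onz(p,165,86,z,True))
im,p=load('top0')
for z in(.05,.07):print(z,onz(p,345.5,261,z),onz(p,328,262,z))
```

```text
0.05 [ 0.31059501 -0.42068963  0.05      ] [ 0.28301115 -0.46102093  0.05      ] [ 0.33508608 -0.38766375  0.05      ]
0.07 [ 0.31781566 -0.41292247  0.07      ] [ 0.29260215 -0.44978801  0.07      ] [ 0.34020216 -0.38273458  0.07      ]
0.05 [ 0.30746909 -0.42716269  0.05      ] [ 0.30511807 -0.38886147  0.05      ]
0.07 [ 0.3070501  -0.42312712  0.07      ] [ 0.30475346 -0.38571191  0.07      ]
```

move_arm([
  {"claw": -1,"travel": [0,0,2],"turn": 0},
  {"claw": -1,"travel": [0,0,2.5],"turn": 0},
  {"claw": -1,"travel": [0,0,2.5],"turn": 0},
  {"claw": -1,"travel": [0,0,1.6],"turn": 0},
  {"claw": -1,"travel": [0,0,0],"turn": 0},
])

```text
time: 13.85
ee_pos: [0.2883, -0.3156, 0.2038]
tcp_rot: [180.0, -0.2, 137.1]
wrist_force: [0.1, 0.3, -0.6]
opening: -0.0
```

move_arm([
  {"claw": -1,"travel": [0,0,0],"turn": 0},
  {"claw": -1,"travel": [0,0,0],"turn": 0},
  {"claw": -1,"travel": [0,0,0],"turn": 0},
  {"claw": -1,"travel": [0,0,0],"turn": 0},
])

```text
time: 14.18
ee_pos: [0.2891, -0.3167, 0.2076]
tcp_rot: [-180.0, 0.1, 137.1]
wrist_force: [0.0, -0.1, -0.5]
opening: 0.0002
```

Run:
```python
from h import *
im,p=snap('wrist','w12.png')
im,p=snap('scene','s12.png')
cv2.imwrite('pics/s12z.png',cv2.resize(im[130:310,150:370],None,fx=3.5,fy=3.3,interpolation=cv2.INTER_CUBIC))
```

```text
(no output)
```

View pics/w12.png

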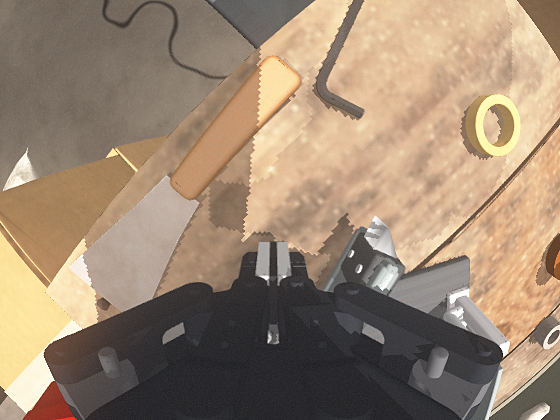

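View pics/s12z.png

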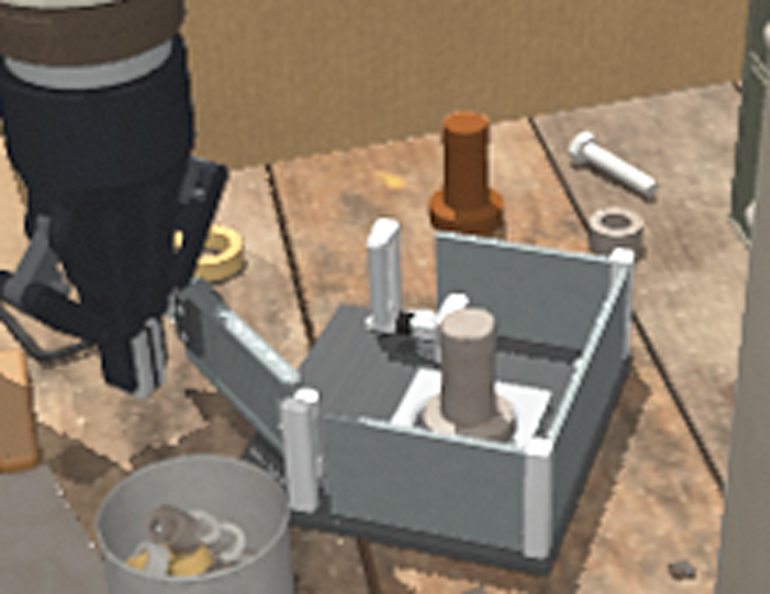

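move_arm([
  {"claw": -1,"travel": [-0.29,0.57,0],"turn": 0},
  {"claw": -1,"travel": [-0.29,0.57,0],"turn": 0},
  {"claw": -1,"travel": [-0.29,0.57,0],"turn": 0},
  {"claw": -1,"travel": [-0.2,0.4,0],"turn": 0},
  {"claw": -1,"travel": [-0.1,0.2,0],"turn": 0},
])

```text
time: 14.7
ee_pos: [0.3138, -0.3071, 0.2062]
tcp_rot: [180.0, -0.0, 137.1]
wrist_force: [0.8, -0.2, 0.1]
opening: -0.0003
```

move_arm([
  {"claw": -1,"travel": [-0.25,0.37,0],"turn": 0},
  {"claw": -1,"travel": [-0.25,0.37,0],"turn": 0},
  {"claw": -1,"travel": [-0.25,0.37,0],"turn": 0},
  {"claw": -1,"travel": [-0.25,0.37,0],"turn": 0},
  {"claw": -1,"travel": [0,0,0],"turn": 0},
])

```text
time: 15.12
ee_pos: [0.3311, -0.3033, 0.2062]
tcp_rot: [180.0, 0.0, 137.1]
wrist_force: [0.4, 0.7, 0.1]
opening: -0.0002
```

Run:
```python
from h import *
o=status.get_obs();print(o['time'],o['ee_pos'],o['tcp_rot'],o['wrist_force'],o['torque'],o['opening'])
im,p=snap('wrist','w13.png')
im2,p=snap('top','t13.png')
cv2.imwrite('pics/t13z.png',cv2.resize(im2[140:300,200:400],None,fx=4,fy=3.7,interpolation=cv2.INTER_CUBIC))
```

```text
15.1167 [ 0.33107476 -0.30329747  0.20622789] [1.79990447e+02 1.45325991e-02 1.37095327e+02] [0.42256204 0.68158202 0.06620042] [0.00234118 0.01814364 0.01443334] -0.00021338326195022858
```

View pics/w13.png

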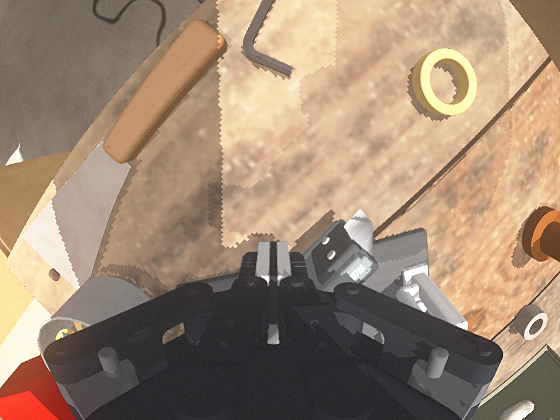

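View pics/t13z.png

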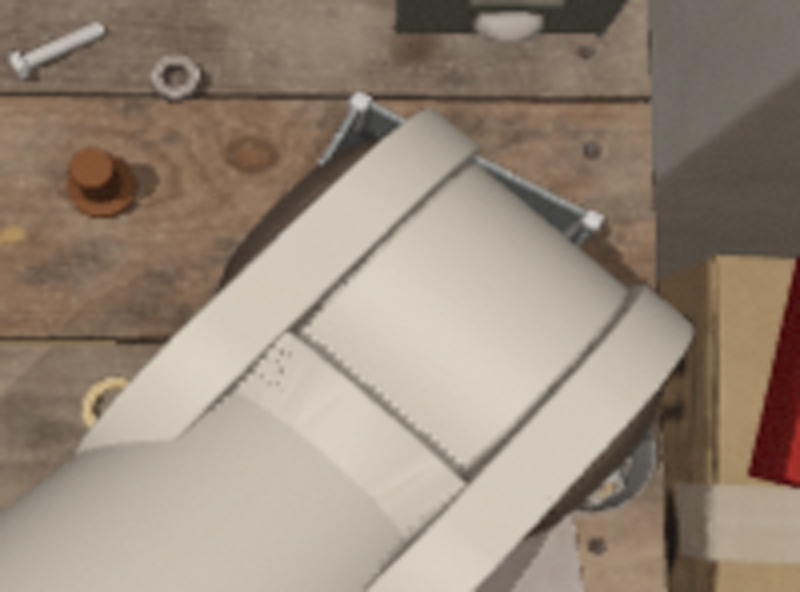

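Run:
```python
from h import *
im,p=load('w13')
cv2.imwrite('pics/w13z.png',cv2.resize(im[190:310,230:390],None,fx=5,fy=5,interpolation=cv2.INTER_CUBIC))
O=np.array([.4292,-.350]);x=np.array([.8753,-.4835]);y=np.array([.4835,.8753]);H=O-.05*x-.058*y
for uv in[(365,215),(372,258)]:
  for z in(.03,.045,.066):
    q=onz(p,*uv,z,True)[:2]-H;print(uv,z,q@x,q@y,np.hypot(*q),np.arctan2(-q@x,q@y))
t=np.array([.3311,-.3033]);a=np.radians(137.1);tx=np.array([np.cos(a),np.sin(a)]);ty=np.array([tx[1],-tx[0]])
for c in((-.011,.007),(-.007,.014),(.007,.014)):
    q=t+c[0]*tx+c[1]*ty-H;print('corner',c,q@x,q@y,np.hypot(*q),np.arctan2(-q@x,q@y))
```

```text
(365, 215) 0.03 -0.06754152547162448 0.09874953624439894 0.11964296983503166 0.5998850206676368
(365, 215) 0.045 -0.07325811734579857 0.09547187350896433 0.12034431901475462 0.6544982862854318
(365, 215) 0.066 -0.08126134596964234 0.09088314567935588 0.12191926377502936 0.7295625191484016
(372, 258) 0.03 -0.04395388168852156 0.09899735659096276 0.10832050377474263 0.41784516358637847
(372, 258) 0.045 -0.052121066253614796 0.09569394703929106 0.10897182777645614 0.49873739267109624
(372, 258) 0.066 -0.06355512464474539 0.09106917366695061 0.1110576701735292 0.6093000276534534
corner (-0.011, 0.007) -0.04608515287079517 0.05557476376075512 0.0721997265110871 0.6923212502539176
corner (-0.007, 0.014) -0.048274892833343824 0.06333362907705087 0.0796373428620118 0.6512834772148606
corner (0.007, 0.014) -0.06185941958564707 0.0667167358675555 0.09098545781183767 0.7476383818653949
```

View pics/w13z.png

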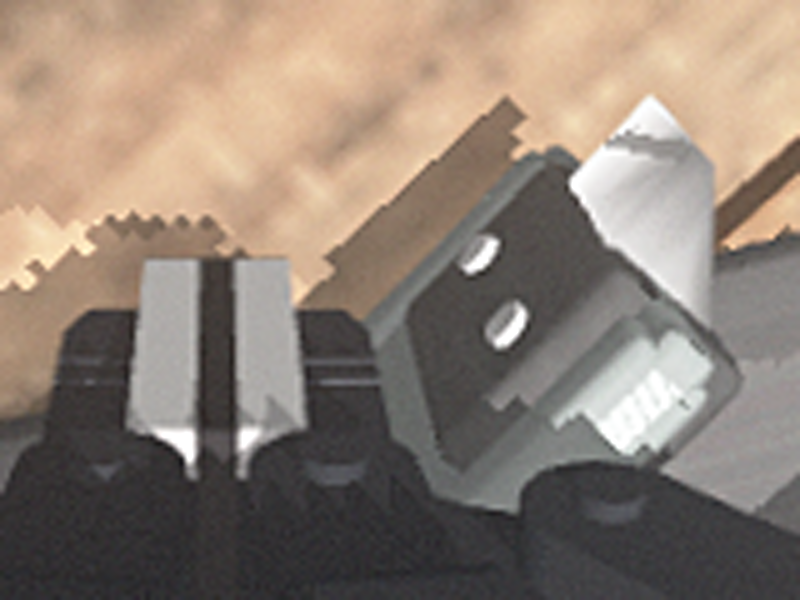

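move_arm([
  {"claw": -1,"travel": [-0.32,0.3,0],"turn": 0},
  {"claw": -1,"travel": [-0.32,0.3,0],"turn": 0},
  {"claw": -1,"travel": [-0.32,0.3,0],"turn": 0},
  {"claw": -1,"travel": [-0.32,0.3,0],"turn": 0},
  {"claw": -1,"travel": [-0.2,0.16,0],"turn": 0},
])

```text
time: 15.63
ee_pos: [0.3511, -0.3036, 0.2062]
tcp_rot: [-180.0, 0.0, 137.1]
wrist_force: [-0.7, -0.8, -0.5]
opening: -0.0
```

move_arm([
  {"claw": -1,"travel": [-0.15,0.12,0],"turn": 0},
  {"claw": -1,"travel": [-0.15,0.12,0],"turn": 0},
  {"claw": -1,"travel": [0,0,0],"turn": 0},
])

```text
time: 15.88
ee_pos: [0.3546, -0.3038, 0.2062]
tcp_rot: [180.0, 0.0, 137.1]
wrist_force: [-0.7, -0.0, 0.0]
opening: 0.0001
```

```bash
cat > f.py <<'E'
from h import *
o=status.get_obs()
O=np.array([.4292,-.350]);x=np.array([.8753,-.4835]);y=np.array([.4835,.8753]);H=O-.05*x-.058*y
t=o['ee_pos'][:2];a=np.radians(o['tcp_rot'][2]);tx=np.array([np.cos(a),np.sin(a)]);ty=np.array([tx[1],-tx[0]])
q=t-.011*tx+.007*ty-H
F=o['wrist_force'];M=o['torque']
th=np.arctan2(-q@x,q@y)+.003/.075
n=np.cos(th)*x+np.sin(th)*y
print('t',o['time'],'pos',o['ee_pos'].round(4),'th',round(th,3),'r',round(np.hypot(*q),4),'F',F.round(1),'Fpress',round(-F[:2]@n,2),'tang',round(F[:2]@np.array([-n[1],n[0]]),2),'M',M.round(3))
E
python3 f.py
```

```text
t 15.8833 pos [ 0.3546 -0.3038  0.2062] th 0.403 r 0.0711 F [-0.7 -0.   0. ] Fpress 0.71 tang -0.1 M [-0.035  0.119 -0.003]
```

move_arm([
  {"claw": -1,"travel": [-0.16,0.12,0],"turn": 0},
  {"claw": -1,"travel": [-0.16,0.11,0],"turn": 0},
  {"claw": -1,"travel": [-0.16,0.1,0],"turn": 0},
  {"claw": -1,"travel": [0,0,0],"turn": 0},
])

```text
time: 16.22
ee_pos: [0.3603, -0.3047, 0.2062]
tcp_rot: [180.0, 0.0, 137.1]
wrist_force: [-0.7, -0.4, -0.2]
opening: -0.0001
```

```bash
cat >> f.py <<'E'
Fm=np.array([M[0],-M[1]])*0+np.array([-M[1],M[0]])/.15
print('from M: press',round(-Fm@n,2))
E
python3 f.py
```

```text
t 16.2167 pos [ 0.3603 -0.3047  0.2062] th 0.322 r 0.0713 F [-0.7 -0.4 -0.2] Fpress 0.63 tang -0.54 M [-0.066  0.147 -0.002]
from M: press 0.88
```

move_arm([
  {"claw": -1,"travel": [-0.13,0.08,0],"turn": 0},
  {"claw": -1,"travel": [-0.13,0.08,0],"turn": 0},
  {"claw": -1,"travel": [0,0,0],"turn": 0},
])

```text
time: 16.47
ee_pos: [0.3633, -0.3053, 0.2062]
tcp_rot: [180.0, 0.0, 137.1]
wrist_force: [-0.8, -0.6, -0.4]
opening: -0.0002
```

```bash
python3 f.py
```

```text
t 16.4667 pos [ 0.3633 -0.3053  0.2062] th 0.28 r 0.0714 F [-0.8 -0.6 -0.4] Fpress 0.66 tang -0.8 M [-0.032  0.178  0.033]
from M: press 1.11
```

move_arm([
  {"claw": -1,"travel": [-0.1,0.06,0],"turn": 0},
  {"claw": -1,"travel": [-0.1,0.06,0],"turn": 0},
  {"claw": -1,"travel": [0,0,0],"turn": 0},
])

```text
time: 16.72
ee_pos: [0.3655, -0.3058, 0.2062]
tcp_rot: [180.0, 0.0, 137.1]
wrist_force: [-1.5, 0.2, 0.3]
opening: 0.0003
```

```bash
python3 f.py
```

```text
t 16.7167 pos [ 0.3655 -0.3058  0.2062] th 0.248 r 0.0716 F [-1.5  0.2  0.3] Fpress 1.55 tang -0.15 M [-0.103  0.188 -0.   ]
from M: press 1.04
```

move_arm([
  {"claw": -1,"travel": [-0.07,0.035,0],"turn": 0},
  {"claw": -1,"travel": [-0.07,0.035,0],"turn": 0},
  {"claw": -1,"travel": [-0.07,0.035,0],"turn": 0},
  {"claw": -1,"travel": [0,0,0],"turn": 0},
])

```text
time: 17.05
ee_pos: [0.3675, -0.3063, 0.2062]
tcp_rot: [-180.0, -0.0, 137.1]
wrist_force: [-4.1, 0.7, 1.6]
opening: 0.0
```

```bash
python3 f.py
```

```text
t 17.05 pos [ 0.3675 -0.3063  0.2062] th 0.219 r 0.0716 F [-4.1  0.7  1.6] Fpress 4.11 tang -0.45 M [ 0.015  0.818 -0.005]
from M: press 5.26
```

move_arm([
  {"claw": -1,"travel": [-0.07,0.03,0],"turn": 0},
  {"claw": -1,"travel": [-0.07,0.03,0],"turn": 0},
  {"claw": -1,"travel": [0,0,0],"turn": 0},
])

```text
time: 17.3
ee_pos: [0.3687, -0.3068, 0.2062]
tcp_rot: [-180.0, -0.1, 137.1]
wrist_force: [-4.9, 0.8, 2.0]
opening: -0.0001
```

```bash
python3 f.py
```

```text
t 17.3 pos [ 0.3687 -0.3068  0.2062] th 0.201 r 0.0716 F [-4.9  0.8  2. ] Fpress 4.96 tang -0.71 M [ 0.144  1.107 -0.036]
from M: press 7.33
```

move_arm([
  {"claw": -1,"travel": [-0.06,0.025,0],"turn": 0},
  {"claw": -1,"travel": [-0.06,0.025,0],"turn": 0},
  {"claw": -1,"travel": [0,0,0],"turn": 0},
])

```text
time: 17.55
ee_pos: [0.3698, -0.3072, 0.2061]
tcp_rot: [-180.0, -0.1, 137.1]
wrist_force: [-7.0, 1.1, 3.6]
opening: 0.0001
```

```bash
python3 f.py
```

```text
t 17.55 pos [ 0.3698 -0.3072  0.2061] th 0.185 r 0.0716 F [-7.   1.1  3.6] Fpress 6.97 tang -1.18 M [0.205 1.341 0.045]
from M: press 8.92
```

move_arm([
  {"claw": -1,"travel": [-0.06,0.025,0],"turn": 0},
  {"claw": -1,"travel": [-0.06,0.025,0],"turn": 0},
  {"claw": -1,"travel": [0,0,0],"turn": 0},
])

```text
time: 17.8
ee_pos: [0.3709, -0.3076, 0.2061]
tcp_rot: [-179.9, -0.1, 137.1]
wrist_force: [-8.0, 0.9, 4.1]
opening: 0.0001
```

```bash
python3 f.py
```

```text
t 17.8 pos [ 0.3709 -0.3076  0.2061] th 0.168 r 0.0716 F [-8.   0.9  4.1] Fpress 7.8 tang -1.82 M [0.245 1.489 0.013]
from M: press 9.91
```

move_arm([
  {"claw": -1,"travel": [-0.06,0.025,0],"turn": 0},
  {"claw": -1,"travel": [-0.06,0.025,0],"turn": 0},
  {"claw": -1,"travel": [0,0,0],"turn": 0},
])

```text
time: 18.05
ee_pos: [0.3724, -0.3082, 0.2062]
tcp_rot: [-180.0, -0.0, 137.1]
wrist_force: [-4.2, 0.9, 1.3]
opening: -0.0001
```

```bash
python3 f.py
```

```text
t 18.05 pos [ 0.3724 -0.3082  0.2062] th 0.145 r 0.0716 F [-4.2  0.9  1.3] Fpress 4.26 tang -0.68 M [-0.067  0.853 -0.046]
from M: press 5.17
```

move_arm([
  {"claw": -1,"travel": [-0.05,0.02,0],"turn": 0},
  {"claw": -1,"travel": [-0.05,0.02,0],"turn": 0},
  {"claw": -1,"travel": [0,0,0],"turn": 0},
])

```text
time: 18.3
ee_pos: [0.3741, -0.3087, 0.2063]
tcp_rot: [180.0, 0.0, 137.1]
wrist_force: [0.4, 0.0, -0.4]
opening: 0.0004
```

```bash
python3 f.py
```

```text
t 18.3 pos [ 0.3741 -0.3087  0.2063] th 0.121 r 0.0718 F [ 0.4  0.  -0.4] Fpress -0.35 tang 0.18 M [0.037 0.051 0.042]
from M: press 0.41
```

move_arm([
  {"claw": -1,"travel": [-0.05,0.02,0],"turn": 0},
  {"claw": -1,"travel": [0,0,0],"turn": 0},
  {"claw": -1,"travel": [0,0,0],"turn": 0},
])

```text
time: 18.55
ee_pos: [0.3744, -0.3088, 0.2063]
tcp_rot: [180.0, 0.0, 137.1]
wrist_force: [0.2, 0.2, 0.1]
opening: -0.0004
```

```bash
python3 f.py
```

```text
t 18.55 pos [ 0.3744 -0.3088  0.2063] th 0.116 r 0.0719 F [0.2 0.2 0.1] Fpress -0.14 tang 0.23 M [-0.009 -0.008  0.013]
from M: press -0.07
```

move_arm([
  {"claw": -1,"travel": [-0.05,0.02,0],"turn": 0},
  {"claw": -1,"travel": [0,0,0],"turn": 0},
  {"claw": -1,"travel": [0,0,0],"turn": 0},
])

```text
time: 18.8
ee_pos: [0.3748, -0.309, 0.2062]
tcp_rot: [180.0, 0.0, 137.1]
wrist_force: [-0.2, 0.1, -0.3]
opening: -0.0
```

```bash
python3 f.py
```

```text
t 18.8 pos [ 0.3748 -0.309   0.2062] th 0.111 r 0.0718 F [-0.2  0.1 -0.3] Fpress 0.25 tang 0.03 M [ 0.043 -0.003 -0.009]
from M: press 0.09
```

move_arm([
  {"claw": -1,"travel": [-0.05,0.02,0],"turn": 0},
  {"claw": -1,"travel": [-0.05,0.02,0],"turn": 0},
  {"claw": -1,"travel": [0,0,0],"turn": 0},
])

```text
time: 19.05
ee_pos: [0.3757, -0.3094, 0.2062]
tcp_rot: [-180.0, -0.0, 137.1]
wrist_force: [-0.4, -0.4, 0.2]
opening: 0.0002
```

```bash
python3 f.py
```

```text
t 19.05 pos [ 0.3757 -0.3094  0.2062] th 0.096 r 0.0719 F [-0.4 -0.4  0.2] Fpress 0.23 tang -0.53 M [-0.021  0.067  0.002]
from M: press 0.35
```

move_arm([
  {"claw": -1,"travel": [-0.05,0.015,0],"turn": 0},
  {"claw": -1,"travel": [0,0,0],"turn": 0},
  {"claw": -1,"travel": [0,0,0],"turn": 0},
])

```text
time: 19.3
ee_pos: [0.376, -0.3095, 0.2061]
tcp_rot: [-180.0, -0.0, 137.1]
wrist_force: [-2.2, 0.8, 0.8]
opening: 0.0001
```

```bash
python3 f.py
```

```text
t 19.3 pos [ 0.376  -0.3095  0.2061] th 0.092 r 0.0719 F [-2.2  0.8  0.8] Fpress 2.33 tang -0.13 M [0.27  0.603 0.051]
from M: press 4.41
```

Contact with the buffered gate. Build up in small steps.

move_arm([
  {"claw": -1,"travel": [-0.05,0.015,0],"turn": 0},
  {"claw": -1,"travel": [0,0,0],"turn": 0},
  {"claw": -1,"travel": [0,0,0],"turn": 0},
])

```text
time: 19.55
ee_pos: [0.3763, -0.3097, 0.2062]
tcp_rot: [-180.0, -0.1, 137.1]
wrist_force: [-5.7, 1.5, 2.6]
opening: 0.0003
```

```bash
python3 f.py
```

```text
t 19.55 pos [ 0.3763 -0.3097  0.2062] th 0.087 r 0.0719 F [-5.7  1.5  2.6] Fpress 5.83 tang -0.98 M [ 0.407  0.886 -0.049]
from M: press 6.5
```

move_arm([
  {"claw": -1,"travel": [-0.04,0.01,0],"turn": 0},
  {"claw": -1,"travel": [0,0,0],"turn": 0},
  {"claw": -1,"travel": [0,0,0],"turn": 0},
])

```text
time: 19.8
ee_pos: [0.3766, -0.3098, 0.2061]
tcp_rot: [-180.0, -0.1, 137.1]
wrist_force: [-5.3, 2.9, 3.9]
opening: 0.0001
```

```bash
python3 f.py
```

```text
t 19.8 pos [ 0.3766 -0.3098  0.2061] th 0.083 r 0.0719 F [-5.3  2.9  3.9] Fpress 6.0 tang 0.45 M [0.543 1.117 0.017]
from M: press 8.27
```

move_arm([
  {"claw": -1,"travel": [-0.05,0.015,0],"turn": 0},
  {"claw": -1,"travel": [0,0,0],"turn": 0},
  {"claw": -1,"travel": [0,0,0],"turn": 0},
])

```text
time: 20.05
ee_pos: [0.3769, -0.31, 0.2061]
tcp_rot: [-180.0, -0.1, 137.1]
wrist_force: [-7.4, 3.1, 3.9]
opening: 0.0004
```

```bash
python3 f.py
```

```text
t 20.05 pos [ 0.3769 -0.31    0.2061] th 0.078 r 0.0719 F [-7.4  3.1  3.9] Fpress 8.01 tang -0.22 M [0.711 1.377 0.061]
from M: press 10.32
```

move_arm([
  {"claw": -1,"travel": [-0.04,0.01,0],"turn": 0},
  {"claw": -1,"travel": [0,0,0],"turn": 0},
  {"claw": -1,"travel": [0,0,0],"turn": 0},
])

```text
time: 20.3
ee_pos: [0.3771, -0.3101, 0.2061]
tcp_rot: [-180.0, -0.1, 137.1]
wrist_force: [-8.9, 5.2, 5.5]
opening: 0.0
```

```bash
python3 f.py
```

```text
t 20.3 pos [ 0.3771 -0.3101  0.2061] th 0.075 r 0.0719 F [-8.9  5.2  5.5] Fpress 10.29 tang 0.99 M [0.823 1.532 0.057]
from M: press 11.57
```

move_arm([
  {"claw": -1,"travel": [-0.05,0.015,0],"turn": 0},
  {"claw": -1,"travel": [0,0,0],"turn": 0},
  {"claw": -1,"travel": [0,0,0],"turn": 0},
])

```text
time: 20.55
ee_pos: [0.3774, -0.3102, 0.2061]
tcp_rot: [-180.0, -0.2, 137.1]
wrist_force: [-9.3, 6.0, 5.6]
opening: 0.0
```

```bash
python3 f.py
```

```text
t 20.55 pos [ 0.3774 -0.3102  0.2061] th 0.07 r 0.0719 F [-9.3  6.   5.6] Fpress 10.97 tang 1.49 M [0.97  1.821 0.009]
from M: press 13.73
```

move_arm([
  {"claw": -1,"travel": [-0.03,0.01,0],"turn": 0},
  {"claw": -1,"travel": [0,0,0],"turn": 0},
  {"claw": -1,"travel": [0,0,0],"turn": 0},
])

```text
time: 20.8
ee_pos: [0.3776, -0.3103, 0.2061]
tcp_rot: [-179.9, -0.2, 137.1]
wrist_force: [-11.1, 5.0, 7.2]
opening: 0.0001
```

```bash
python3 f.py
```

```text
t 20.8 pos [ 0.3776 -0.3103  0.2061] th 0.068 r 0.0719 F [-11.1   5.    7.2] Fpress 12.16 tang -0.2 M [1.039 1.977 0.004]
from M: press 14.87
```

move_arm([
  {"claw": -1,"travel": [-0.03,0.01,0],"turn": 0},
  {"claw": -1,"travel": [0,0,0],"turn": 0},
  {"claw": -1,"travel": [0,0,0],"turn": 0},
])

```text
time: 21.05
ee_pos: [0.3778, -0.3104, 0.2061]
tcp_rot: [-179.9, -0.2, 137.1]
wrist_force: [-11.8, 6.2, 8.2]
opening: 0.0005
```

```bash
python3 f.py
```

```text
t 21.05 pos [ 0.3778 -0.3104  0.2061] th 0.065 r 0.0719 F [-11.8   6.2   8.2] Fpress 13.33 tang 0.61 M [1.113 2.165 0.057]
from M: press 16.22
```

move_arm([
  {"claw": -1,"travel": [0.2,-0.05,0],"turn": 0},
  {"claw": -1,"travel": [0.3,-0.1,0],"turn": 0},
  {"claw": -1,"travel": [0.7,-0.2,0],"turn": 0},
  {"claw": -1,"travel": [1.5,-0.4,0],"turn": 0},
  {"claw": -1,"travel": [1.5,-0.4,0],"turn": 0},
])

```text
time: 21.47
ee_pos: [0.3399, -0.2906, 0.2061]
tcp_rot: [180.0, 0.0, 137.1]
wrist_force: [-0.4, -0.3, 0.5]
opening: -0.0001
```

move_arm([
  {"claw": -1,"travel": [0.5,0,-2],"turn": 0},
  {"claw": -1,"travel": [0,0,-3],"turn": 0},
  {"claw": -1,"travel": [0,0,-3.5],"turn": 0},
  {"claw": -1,"travel": [0,0,-3],"turn": 0},
  {"claw": -1,"travel": [0,0,-2],"turn": 0},
])

```text
time: 21.88
ee_pos: [0.3365, -0.2873, 0.3445]
tcp_rot: [180.0, 0.2, 137.1]
wrist_force: [-0.4, -1.1, -0.7]
opening: 0.0001
```

Run:
```python
from h import *
for k in range(6):viewer.camera('wrist')
o=status.get_obs();print(o['time'],o['ee_pos'],o['wrist_force'])
im,p=snap('wrist','w14.png')
im,p=snap('scene','s14.png')
cv2.imwrite('pics/s14z.png',cv2.resize(im[160:310,180:380],None,fx=4,fy=4,interpolation=cv2.INTER_CUBIC))
```

```text
22.1833 [ 0.33642044 -0.28724902  0.3399878 ] [-0.1123133   0.03326967  0.45391256]
```

View pics/w14.png

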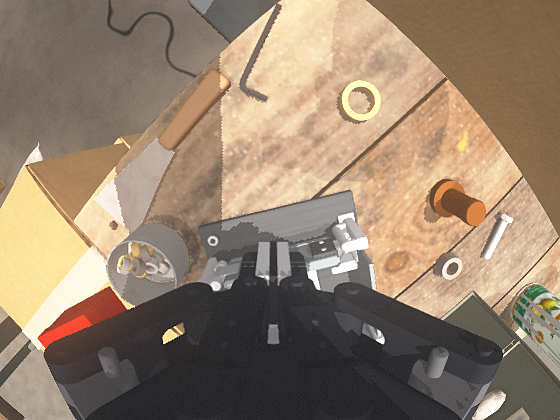

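View pics/s14z.png

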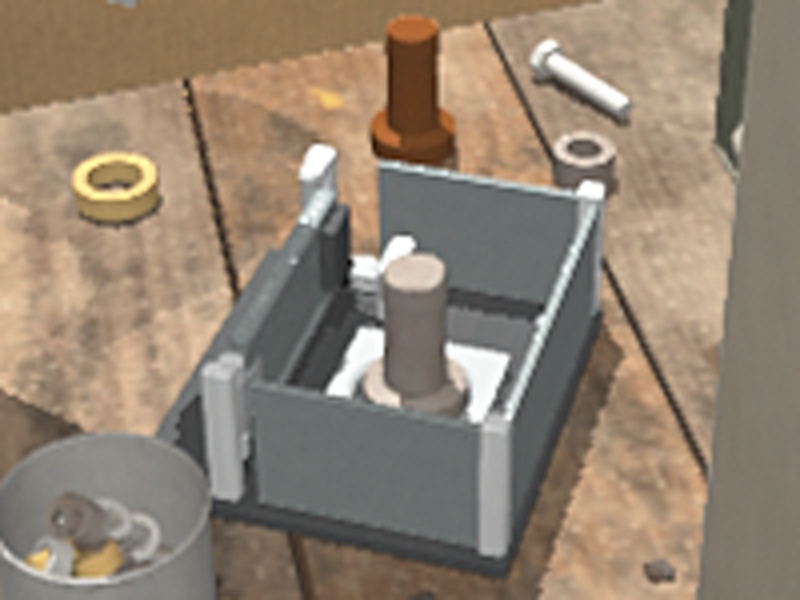

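Run:
```python
from h import *
im0,_=load('s14')
for k in range(8):viewer.camera('wrist')
im,p=snap('scene','s15.png');o=status.get_obs();print(o['time'],o['wrist_force'],np.abs(im[180:310,180:340].astype(int)-im0[180:310,180:340]).max())
print(bot.job_done())
```

```text
22.7333 [ 0.48994373 -0.15609338  0.12725704] 47
the job is handed in; nothing more can be done
None
```

The punch stands upright in the locating hole, released, and the gate is shut and latched. I handed the job in at 22.7 s; no verdict was reported.

- **Punch:** It sank into the hole without touching the rim and seated on the floor at the expected height. The last pictures show it upright.
- **Gate:** The push rose to about 8–10 N as the tongue rode over the pin. It then dropped to about zero at the snap, with the gate near 0.1 rad.
- **Final push:** I pressed on against the buffer and backed off. The last reading before backing off was 13 N from the force sensor, or 16 N worked out from the moments. The two readings differed by 2–3 N through the push, but both stayed under 20 N.
- **Last checks:** After the arm withdrew, the wrist force was near zero and the gate was still shut in the picture 0.7 s later. I also compared two scene pictures taken about 0.5 s apart. The largest pixel difference was 47, which I put down to noise or shadow but did not track down, and I did not view the second picture before handing in.

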